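# Cull the washed heap: scrap rocker arms through the bin flap, pistons spread to drain

### The job

Sort the washed heap in the blue drain tray: first collect all the rust-brown worn rocker arms in the scoop, then carry the scoop by its red handle to the scrap bin, push the yellow spring flap open with the scoop's lip (never with the gripper), tip them all through into the bin, let the flap shut and set the empty scoop back flat on its rubber mat. Leave the bright pistons in the tray, standing crown up in one layer, spread out so that there are at least 3 cm clear between any two. Do not disturb the other things on the bench.

Things in the scene. Friction and masses are not known exactly. Their poses are not given: they have to be found in the camera images.
- scrap_bin: fixed dark-green sheet-steel scrap bin, 220 x 220 mm, 140 mm high in front and 260 mm behind, with a lid that slopes up at 42.7 degrees from the front wall (local x = -110 mm) for 130 mm, then runs level at 260 mm. Origin at the centre of its underside; local x points from its front, which faces the mat in the middle of the bench more or less, to its back. In the slope is a mouth 150 mm wide (y) and 90 mm long (up the slope), closed by the flap
- bin_mouth (a point): middle of the lower, front edge of the bin's mouth; local x = -100 mm, z = 149 mm in the bin's frame, same axes as the bin. The upper edge, where the flap hangs, lies 66 mm further in x and 61 mm higher
- flap (a joint): yellow spring flap with a black lower edge that closes the bin's mouth: 85 x 144 x 3 mm, hung from the mouth's upper edge. Opening angle in rad: 0 shut, grows as its lower edge is pushed inward and down into the bin, at most 1.45. The spring shuts it by itself (about 1 N at the lower edge to start, 2 to 3 N at the scoop's front corners when wide open)
- flap_edge (a point): middle of the flap's free lower edge. With the scoop's lip pushed 60 to 85 mm in through the mouth, the scoop's side walls hold the flap up clear of the load; short of that the flap lies against the lip and can dam the parts
- scoop: open-fronted steel bench scoop, loose, 0.2-0.3 kg: pan 150 x 116 mm outside, 3 mm sheet, side and back walls 42 mm high, open at its lip (local x = +75 mm). A red bar handle 20 mm thick (y), 26 mm high (z from 34 to 60 mm) runs straight back from the rear wall to x = -163 mm. Origin at the centre of the pan's underside; x points to the lip, z up. Oily scrap starts to slide in it at about 16 to 23 degrees of tilt
- scoop_lip (a point): middle of the scoop's front lip, on its floor (local x = 75 mm, z = 1.5 mm)
- scoop_grip (a point): middle of the red handle where it is best gripped across y, from above (local x = -115 mm, z = 47 mm)
- scoop_mat: fixed black rubber mat, 250 x 150 x 3 mm, on which the scoop lives; origin at the centre of its underside, x along its length
- drain_tray: fixed blue plastic drain tray, 250 (x) x 300 (y) mm, rim 22 mm high, walls and floor 4 mm (inner floor at z = 4 mm); origin at the centre of its underside. It stands to the right of the mat (the bin stands to its left) and holds the washed heap
- piston1: good piston: bright aluminium cylinder, 50 mm diameter, 42 mm high, three dark ring grooves near the crown, 120 g. Stands crown up; origin at the centre of its underside, z up through the crown
- piston2: good piston: bright aluminium cylinder, 50 mm diameter, 42 mm high, three dark ring grooves near the crown, 120 g. Stands crown up; origin at the centre of its underside, z up through the crown
- piston3: good piston: bright aluminium cylinder, 50 mm diameter, 42 mm high, three dark ring grooves near the crown, 120 g. Stands crown up; origin at the centre of its underside, z up through the crown
- piston4: good piston: bright aluminium cylinder, 50 mm diameter, 42 mm high, three dark ring grooves near the crown, 120 g. Stands crown up; origin at the centre of its underside, z up through the crown
- rocker1: worn rocker arm for scrap: rust-brown steel, arm 80 mm long (its x), 18 mm wide, 16 mm high, with a round cross boss in the middle (22 mm diameter, 28 mm wide along its y, flat ends: the place to grip). Origin under the middle of its underside, z up; 60-100 g. At the start it lies either across the tops of two pistons or on the tray floor beside them. Absent in some starts (2 to 4 of the four are there)
- rocker2: worn rocker arm for scrap: rust-brown steel, arm 80 mm long (its x), 18 mm wide, 16 mm high, with a round cross boss in the middle (22 mm diameter, 28 mm wide along its y, flat ends: the place to grip). Origin under the middle of its underside, z up; 60-100 g. At the start it lies either across the tops of two pistons or on the tray floor beside them. Absent in some starts (2 to 4 of the four are there)
- rocker3: worn rocker arm for scrap: rust-brown steel, arm 80 mm long (its x), 18 mm wide, 16 mm high, with a round cross boss in the middle (22 mm diameter, 28 mm wide along its y, flat ends: the place to grip). Origin under the middle of its underside, z up; 60-100 g. At the start it lies either across the tops of two pistons or on the tray floor beside them. Absent in some starts (2 to 4 of the four are there)
- rocker4: worn rocker arm for scrap: rust-brown steel, arm 80 mm long (its x), 18 mm wide, 16 mm high, with a round cross boss in the middle (22 mm diameter, 28 mm wide along its y, flat ends: the place to grip). Origin under the middle of its underside, z up; 60-100 g. At the start it lies either across the tops of two pistons or on the tray floor beside them. Absent in some starts (2 to 4 of the four are there)
- spanner: bystander: steel spanner lying near the robot, 190 mm long
- driver: bystander: green-handled screwdriver lying near the robot, 200 mm long
- grease_tin: bystander: white tin, 72 mm diameter, 55 mm high, beyond the mat
- mug: bystander: blue mug, 80 mm diameter, 92 mm high, at the far edge
- spray_can: bystander: red spray can, 64 mm diameter, 170 mm high, at the far edge
Mind the look-alikes: they are no part of the job. What is shaped like the rocker1 but orange is not meant.

How it is judged (in metres and radians):
On the way, in this order (a step that is already met when the one before it is completed fails the run):
1. all the worn rocker arms that are there lie in the scoop (x of rocker1 in the frame of scoop between -0.08 and 0.08 m and y of rocker1 in the frame of scoop between -0.06 and 0.06 m and z of rocker1 in the frame of scoop between -0.005 and 0.085 m and x of rocker2 in the frame of scoop between -0.08 and 0.08 m and y of rocker2 in the frame of scoop between -0.06 and 0.06 m and z of rocker2 in the frame of scoop between -0.005 and 0.085 m and x of rocker3 in the frame of scoop between -0.08 and 0.08 m and y of rocker3 in the frame of scoop between -0.06 and 0.06 m and z of rocker3 in the frame of scoop between -0.005 and 0.085 m and x of rocker4 in the frame of scoop between -0.08 and 0.08 m and y of rocker4 in the frame of scoop between -0.06 and 0.06 m and z of rocker4 in the frame of scoop between -0.005 and 0.085 m and contact force between the fingers and rocker1 below 0.2 N and contact force between the fingers and rocker2 below 0.2 N and contact force between the fingers and rocker3 below 0.2 N and contact force between the fingers and rocker4 below 0.2 N), for 0.2 s.
2. the scoop's lip presses the flap open (more than 0.35 rad) while the scoop is tipped (more than 0.35 rad) (value of joint flap above 0.35 rad and contact force between scoop and flap above 0.2 N and angle between scoop's own z axis and vertical above 0.35 rad), for 0.1 s.
At the end, for the whole second after the job is handed in: Rocker arms inside the bin (below 120 mm), flap shut (under 0.08 rad), scoop flat on its mat (centre within 70 mm along, 60 mm across), all pistons upright (within 0.15 rad) on the tray floor with axes at least 74 mm apart (24 mm clear), all at rest (x of rocker1 in the frame of scrap_bin between -0.11 and 0.11 m and y of rocker1 in the frame of scrap_bin between -0.11 and 0.11 m and z of rocker1 in the frame of scrap_bin between -0.005 and 0.12 m and x of rocker2 in the frame of scrap_bin between -0.11 and 0.11 m and y of rocker2 in the frame of scrap_bin between -0.11 and 0.11 m and z of rocker2 in the frame of scrap_bin between -0.005 and 0.12 m and x of rocker3 in the frame of scrap_bin between -0.11 and 0.11 m and y of rocker3 in the frame of scrap_bin between -0.11 and 0.11 m and z of rocker3 in the frame of scrap_bin between -0.005 and 0.12 m and x of rocker4 in the frame of scrap_bin between -0.11 and 0.11 m and y of rocker4 in the frame of scrap_bin between -0.11 and 0.11 m and z of rocker4 in the frame of scrap_bin between -0.005 and 0.12 m and x of piston1 in the frame of drain_tray between -0.125 and 0.125 m and y of piston1 in the frame of drain_tray between -0.15 and 0.15 m and z of piston1 in the frame of drain_tray between -0.003 and 0.012 m and angle between each of piston1, piston2, piston3, piston4's own z axis and vertical below 0.15 rad and linear speed of each of piston1, piston2, piston3, piston4, scoop below 0.02 m/s and x of piston2 in the frame of drain_tray between -0.125 and 0.125 m and y of piston2 in the frame of drain_tray between -0.15 and 0.15 m and z of piston2 in the frame of drain_tray between -0.003 and 0.012 m and x of piston3 in the frame of drain_tray between -0.125 and 0.125 m and y of piston3 in the frame of drain_tray between -0.15 and 0.15 m and z of piston3 in the frame of drain_tray between -0.003 and 0.012 m and x of piston4 in the frame of drain_tray between -0.125 and 0.125 m and y of piston4 in the frame of drain_tray between -0.15 and 0.15 m and z of piston4 in the frame of drain_tray between -0.003 and 0.012 m and horizontal distance between each of piston2, piston3, piston4 and piston1 above 0.074 m and horizontal distance between each of piston3, piston4 and piston2 above 0.074 m and horizontal distance between piston4 and piston3 above 0.074 m and x of scoop in the frame of scoop_mat between -0.07 and 0.07 m and y of scoop in the frame of scoop_mat between -0.06 and 0.06 m and z of scoop in the frame of scoop_mat between -0.002 and 0.012 m and angle between scoop's own z axis and vertical below 0.1 rad and value of joint flap below 0.08 rad); the robot touches nothing.
It fails at once if the gripper or arm touches the flap (over 1 N) (contact force between any of the fingers, the arm and flap above 1 N).
It fails at once if a bystander is moved more than 40 mm (distance of any of spanner, driver, grease_tin, mug, spray_can from where it was at the start of the episode above 0.04 m).
Of rocker1, rocker2, rocker3, rocker4 only 2 to 4 are there at a start; the rules pass over those that are not, and their reading is None.
At some moment in a run one of scoop, piston1, piston2, piston3, piston4, rocker1, rocker2, rocker3, rocker4 may be knocked a few centimetres aside while the robot is not near it.
It also fails if it takes over 210 s, if anything falls off the work surface, if the arm or the gripper's body presses on something with over 40 N, if the wrist force passes 120 N, or if a joint passes its speed limit or range.

### The arm

A 6-joint arm with a two-finger parallel gripper is mounted at the origin on the work surface. World frame = base frame: x ahead of the robot, y to its left, z up, the work surface at z = 0. Lengths are in mm, angles in degrees, forces in N, time in s.
With the tool pointing down it reaches from about 350 to 850 mm from the base axis. Payload 8.1 kg.
Tool frame: the origin (TCP) lies midway between the tips of the shut fingers; the grasp point (between the pads) lies 19 mm behind it (r.grip_depth is the distance from the TCP to the grasp point, in mm); z points along the fingers, y is the direction in which the jaws open and shut (so a half turn about z gives the same grasp; the last joint's range is limited). The gripper opens to 85 mm and grips with 20 to 120 N. Pads are 22 mm wide; open, the fingers measure 114 mm over their backs; the gripper's body (76 mm by 85 mm) begins 54 mm behind the grasp point. The pads swing forward as they close: fully open they stand 13 mm farther back than shut.
Start: joints at [-72.789, 7.471, 85.268, -0, 87.261, -4.893], TCP at [225.8, -555.895, 231.292] pointing down, gripper open.
Joint ranges: [-169.43, 169.43], [-51.17, 129.36], [1.28, 143.12], [-76.62, 256.62], [0, 156.53], [-152.29, 152.29]. Speed limits (degrees/s): [136.94, 136.94, 159.86, 180, 180, 180].

### API

Orientations are given as [roll, pitch, yaw] about the fixed x, y, z axes, in that order (R = Rz(yaw) Ry(pitch) Rx(roll)).
In Python, from bench import r, imaging gives the robot as it stands.
- The arm moves only by the shell command python3 -m creep 'ROWS' [FORCE]. ROWS is text: rows parted by semicolons, each of 7 numbers parted by spaces: the shift along the tool's x, y, z in cm, then the turn, a rotation vector about the tool's x, y, z in degrees, then the finger opening in cm, from 0 to 8.54. In form: dx dy dz ax ay az gripper; .... A call has 1 to 20 rows; each row is the pose to reach, as a shift and turn from the pose measured when the call began, along the tool's axes at that moment; what a row does not reach only later rows make up. A row lasts 1/10 s, in which the tool goes at most 50 mm and 8.59 degrees, less where a joint would pass 70% of its speed; a pose out of reach is approached as far as the arm can. A call with a gripper value outside its range is refused whole. The fingers move at their own pace and stop on an object; FORCE is the grip in N (left out, the last holds). Time passes only in rows, so rows that repeat a pose let the fingers close. It gives the time, the measured TCP pose, the force and the opening at its end, in the units of the state.
- r.sense(): the state, without advancing time (a new reading comes with each control period).
- imaging.snapshot(name): name is "scene" or "side" or "wrist"; returns the picture (400x640x3 uint8, red, green, blue); there is no depth.
- imaging.camera_info(name): a dict with "camera_matrix" (3x3 intrinsics, pixels), "R" (3x3) and "t" (3): a world point X has camera coordinates R X + t. Camera axes: x right, y down, z forward; pixel columns grow to the right and rows downward; lengths in mm; the calibration is good to about 2 mm. A picture is of the moment at which its call begins: read the wrist's pose just before it. camera_info takes no time and is no camera call; for the wrist camera it gives the pose at the moment of the call.
- r.hand_in(): hands the job in, once; it reports no verdict.
The state is a dict: "time": time; "joint_pos": joint angles; "qd": joint speeds; "joint_efforts": joint torques, N m; "tool_pos": TCP position; "tcp_rot": TCP orientation; "ft_force": force on the tool from outside, world axes, zero at the start; "wrist_torque": the same for the moment, N m; "finger_gap": finger opening in mm.
Only numpy, scipy, OpenCV 4.12 (cv2) and the standard library are available. Lean on these libraries where they do the work, as an engineer would, in place of code of your own. Each camera call takes 0.05 s, during which the arm holds its last target.

## Working session

There is one attempt and no reset: what is moved stays moved. The work goes in short steps, Python scripts to look and compute and a shell command to move; the robot and the scene stay as the last step left them, time stands still between calls to the robot, and variables do not carry over. Pictures are saved under pics/ and viewed, and the job is handed in when it is done.

```bash
ls -la; mkdir -p pics; python3 - <<'E'
from bench import r, imaging
import cv2
print(r.sense())
for n in ("scene","side","wrist"):
    im=imaging.snapshot(n); cv2.imwrite(f"pics/a_{n}.png",im[:,:,::-1])
    c=imaging.camera_info(n); print(n,c)
E
```

```text
total 12
drwxr-xr-x  3 agent agent 4096 Dec  7 16:25 .
drwxr-xr-x 23 root  root  4096 Dec  7 16:25 ..
drwxr-xr-x  2 agent agent 4096 Dec  7 16:25 pics
{'time': 0.0, 'joint_pos': array([-7.27900875e+01,  7.51487787e+00,  8.53299751e+01,  5.51901755e-04,
        8.72614765e+01, -4.89219506e+00]), 'qd': array([ 0.03740744, -0.04474933, -0.01398659, -0.01149747,  0.05062473,
        0.02410592]), 'joint_efforts': array([-1.47872379e-03, -5.69389379e+01, -5.00567830e+01, -3.32744858e-04,
        1.46666873e-02,  4.34074536e-05]), 'tool_pos': array([ 225.62307306, -555.36533959,  230.24016385]), 'tcp_rot': array([-1.79894105e+02, -9.61711622e-03,  2.21020718e+01]), 'ft_force': array([ 0.45733097, -0.34856212,  0.19352419]), 'wrist_torque': array([-0.03682609, -0.01312371, -0.01353735]), 'finger_gap': 85.32759549513004}
scene {'camera_matrix': array([[493.83295354,   0.        , 321.81248688],
       [  0.        , 493.83295354, 195.89848658],
       [  0.        ,   0.        ,   1.        ]]), 'R': array([[-0.60907277,  0.7931112 ,  0.00223285],
       [ 0.57654865,  0.44469248, -0.685448
[... 190 characters left out ...]
     [  0.        , 415.81091846, 202.60951413],
       [  0.        ,   0.        ,   1.        ]]), 'R': array([[ 0.95033926, -0.31049013,  0.02124074],
       [-0.16901288, -0.57220929, -0.80250307],
       [ 0.26132343,  0.75906021, -0.59626979]]), 't': array([-551.04571567,  176.28901816, 1204.80574401])}
wrist {'camera_matrix': array([[294.66941662,   0.        , 319.22600889],
       [  0.        , 294.66941662, 196.62532191],
       [  0.        ,   0.        ,   1.        ]]), 'R': array([[ 0.37582344, -0.92668833, -0.00233986],
       [-0.89211284, -0.36248217,  0.26970605],
       [-0.2507816 , -0.09927444, -0.96293986]]), 't': array([-599.06017256,  -36.12806369,  380.64657428])}
```

View pics/a_scene.png

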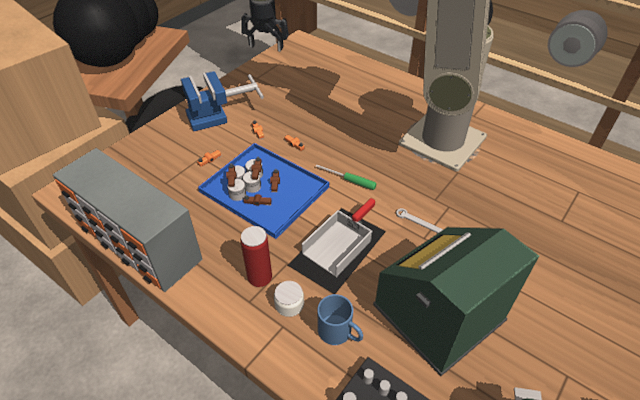

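View pics/a_side.png

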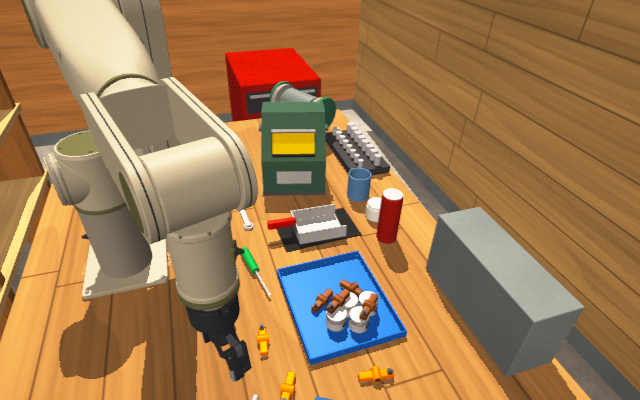

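View pics/a_wrist.png

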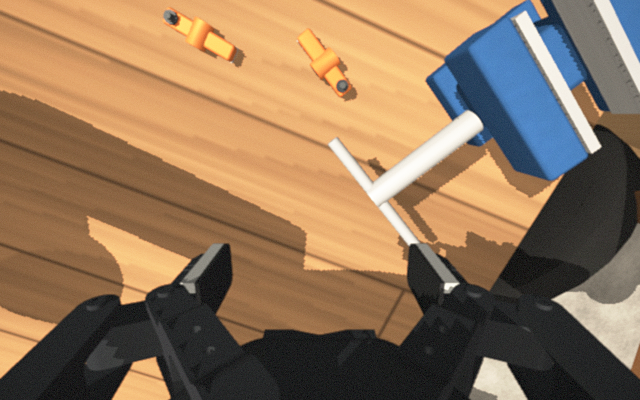

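The scene view shows four brown rockers on or beside four pistons in the blue tray (about px 225–285, 165–205). Three orange look-alikes lie on the bench at (258,129), (294,142) and (208,158); I'll leave those alone. Scoop is at (335,245), with its handle at (363,210), and the bin at (455,290).

```bash
cat > h.py <<'E'
import numpy as np, cv2
from bench import r, imaging
from scipy.spatial.transform import Rotation as Ro
def cam(n): 
    c=imaging.camera_info(n); return c["camera_matrix"],c["R"],c["t"]
def ray(c,u,v,z):
    K,R,t=c; d=R.T@np.linalg.solve(K,[u,v,1.]); o=-R.T@t
    return o+d*(z-o[2])/d[2]
def proj(c,X):
    K,R,t=c; p=K@(R@np.asarray(X,float)+t); return p[:2]/p[2]
def tri(c1,p1,c2,p2):
    A=[];b=[]
    for c,p in((c1,p1),(c2,p2)):
        K,R,t=c; o=-R.T@t; d=R.T@np.linalg.solve(K,[p[0],p[1],1.]); d/=np.linalg.norm(d)
        P=np.eye(3)-np.outer(d,d); A.append(P); b.append(P@o)
    return np.linalg.solve(A[0]+A[1],b[0]+b[1])
def crop(im,x0,y0,x1,y1,s,name):
    c=cv2.resize(im[y0:y1,x0:x1],None,fx=s,fy=s,interpolation=cv2.INTER_CUBIC)
    cv2.imwrite("pics/"+name,c[:,:,::-1])
def Rt():
    s=r.sense(); return s["tool_pos"],Ro.from_euler("xyz",s["tcp_rot"],degrees=True)
def cmd(pos,rpy):
    """shift in cm in tool axes and rotvec deg, from now to the target pose"""
    p,R=Rt(); T=Ro.from_euler("xyz",rpy,degrees=True)
    return np.round(R.inv().apply(np.asarray(pos)-p)/10,2), np.round((R.inv()*T).as_rotvec(degrees=True),2)
E
python3 - <<'E'
from h import *
im=cv2.imread("pics/a_scene.png")[:,:,::-1]
crop(im,190,130,350,240,5,"b1.png")
crop(im,280,190,440,300,5,"b2.png")
crop(im,360,210,550,370,4,"b3.png")
im=cv2.imread("pics/a_side.png")[:,:,::-1]
crop(im,270,240,410,360,5,"b4.png")
crop(im,240,90,400,250,4.5,"b5.png")
E
```

```text
(no output)
```

View pics/b1.png

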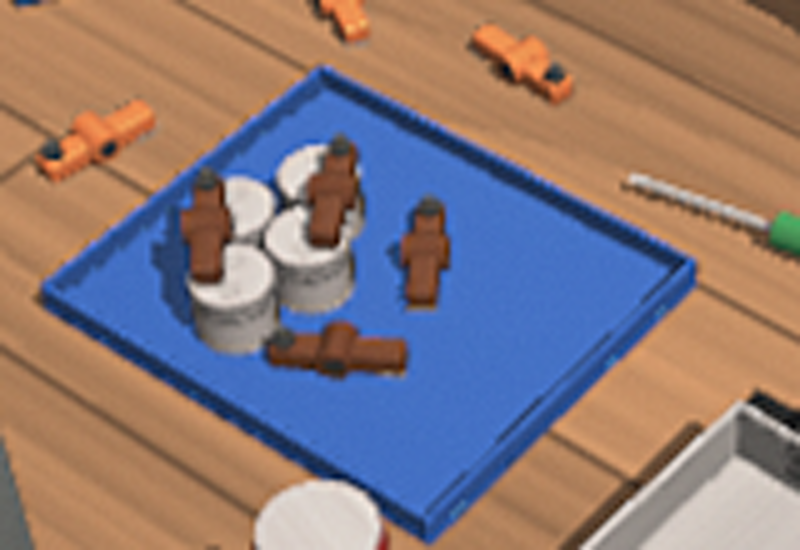

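View pics/b2.png

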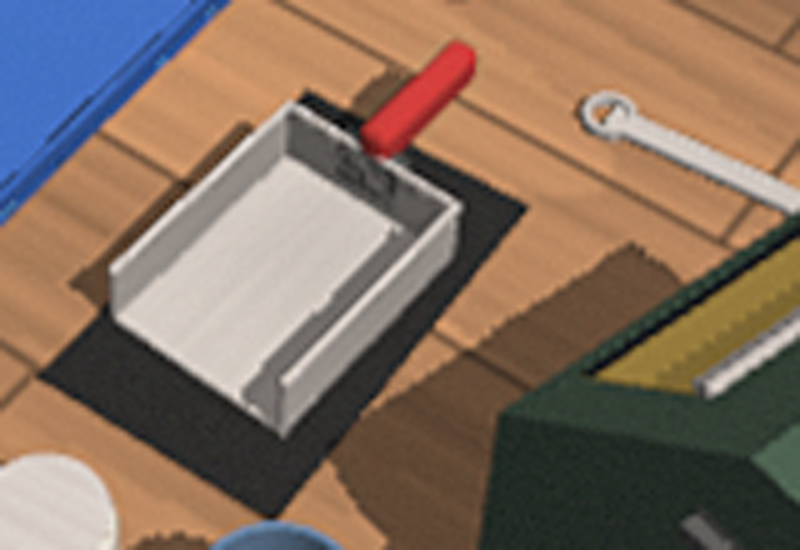

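View pics/b3.png

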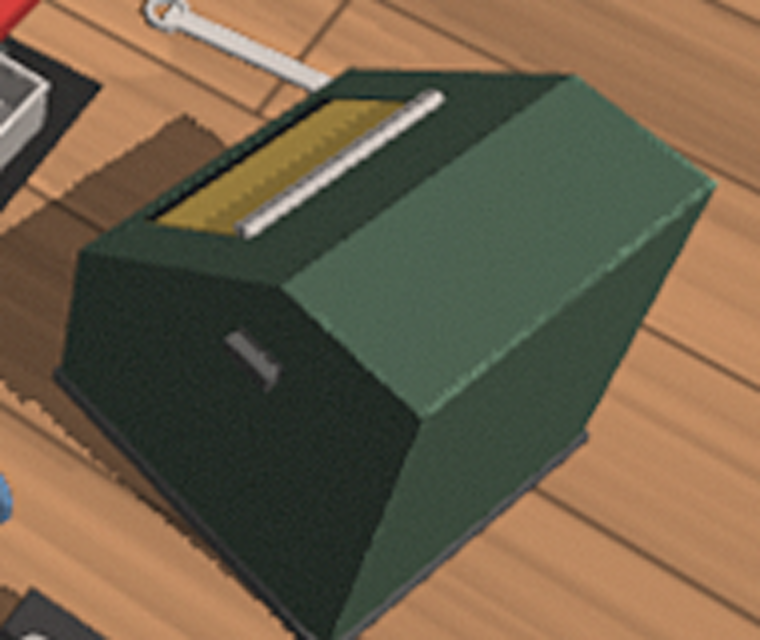

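View pics/b4.png

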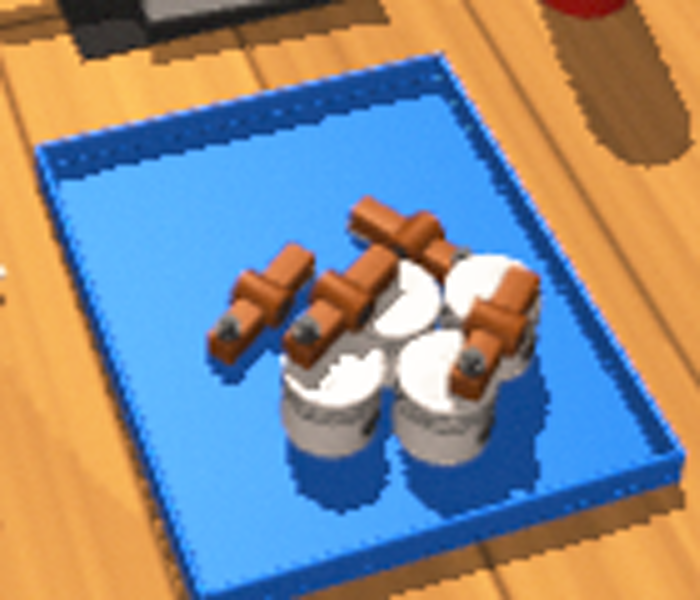

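View pics/b5.png

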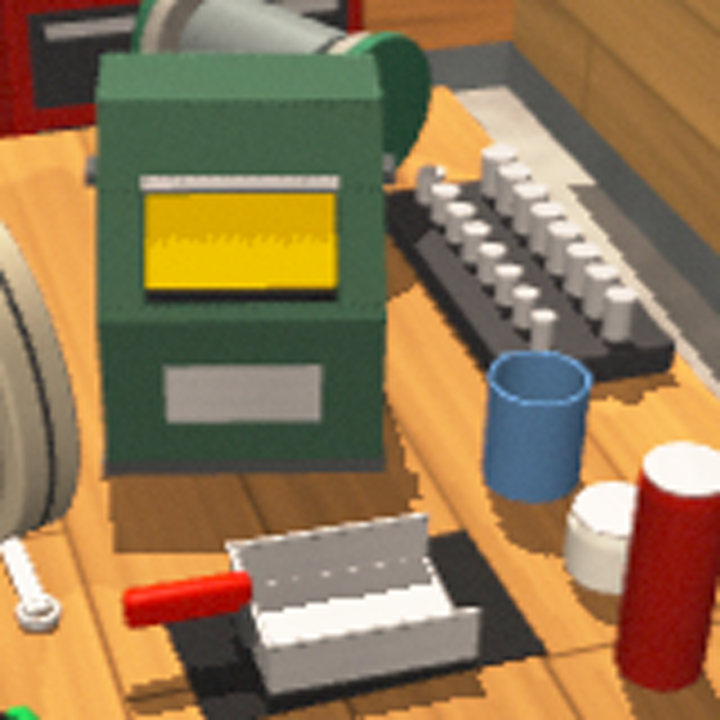

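```bash
python3 - <<'E'
from h import *
S=cam("scene");D=cam("side")
f=lambda n,p,z:print(n,[np.round(ray(S,*q,z)[:2],0).tolist() for q in p])
b1=lambda x,y:(190+x/5,130+y/5); b2=lambda x,y:(280+x/5,190+y/5); b3=lambda x,y:(360+x/4,210+y/4)
f("tray rim22",[b1(322,68),b1(692,262),b1(430,535),b1(43,287)],22)
f("mat z3",[b2(308,92),b2(525,208),b2(272,517),b2(40,375)],3)
f("scoop walltop z45",[b2(292,102),b2(462,207),b2(285,378),b2(112,265)],45)
f("handle top z63",[b2(378,135),b2(462,50)],60)
f("bin slope bottom z140",[b3(80,250),b3(350,70)],140)
f("bin top front z260",[b3(283,287),b3(575,75)],260)
f("bin top back",[b3(422,415),b3(715,185)],260)
b5=lambda x,y:(240+x/4.5,90+y/4.5)
print([np.round(ray(D,*b5(*q),140)[:2]) for q in ((105,320),(385,318))],[np.round(ray(D,*b5(*q),0)[:2]) for q in ((108,470),(385,467))])
b4=lambda x,y:(270+x/5,240+y/5)
for n,p,q in (("A",(206,225),(497,325)),("B",(333,190),(340,300)),("C",(427,250),(262,285)),("D",(337,348),(415,232))):
    print(n,np.round(tri(S,b1(*p),D,b4(*q))))
f("spanner",[(402,212),(440,232)],5); f("tin,mug,can",[(289,290),(336,300)],60)
E
```

```text
tray rim22 [[410.0, -463.0], [406.0, -168.0], [657.0, -155.0], [656.0, -459.0]]
mat z3 [[452.0, -85.0], [448.0, 61.0], [693.0, 68.0], [698.0, -80.0]]
scoop walltop z45 [[494.0, -67.0], [499.0, 49.0], [646.0, 40.0], [643.0, -74.0]]
handle top z63 [[496.0, -9.0], [416.0, -7.0]]
bin slope bottom z140 [[657.0, 165.0], [447.0, 224.0]]
bin top front z260 [[692.0, 291.0], [480.0, 349.0]]
bin top back [[714.0, 376.0], [505.0, 434.0]]
[array([456., 223.]), array([660., 167.])] [array([451., 226.]), array([664., 168.])]
A [ 585. -389.   59.]
B [ 517. -351.   58.]
C [ 494. -301.   21.]
D [ 585. -289.   20.]
spanner [[359.0, 61.0], [358.0, 183.0]]
tin,mug,can [[781.0, -3.0], [735.0, 102.0]]
```

```bash
python3 - <<'E'
from h import *
K,R,t=cam("wrist"); p,Q=Rt(); print(-R.T@t-p, Q.inv().apply(-R.T@t-p), Q.inv().apply(R[2]))
print(cmd([450,-320,260],[180,0,0]))
E
```

```text
[ 62.74186319  25.04786157 144.41429176] [  67.57084035    0.18839011 -144.40765379] [-0.26980644 -0.00097356  0.96291409]
(array([ 29.65, -13.38,  -2.93]), array([-8.00e-02,  1.00e-02,  2.21e+01]))
```

```bash
python3 - <<'E'
from h import *
print(cmd([590,-325,240],[180,0,0]))
E
```

```text
(array([42.43, -7.65, -0.94]), array([-8.00e-02,  1.00e-02,  2.21e+01]))
```

```bash
python3 -m creep '10 -2 -3 0 0 7 8; 20 -4 -3 0 0 14 8; 30 -6 -2 0 0 22 6; 38 -7 -1 0 0 22 4.5; 42.4 -7.6 -1 0 0 22.1 4.5; 42.4 -7.6 -1 0 0 22.1 4.5; 42.4 -7.6 -1 0 0 22.1 4.5; 42.4 -7.6 -1 0 0 22.1 4.5; 42.4 -7.6 -1 0 0 22.1 4.5; 42.4 -7.6 -1 0 0 22.1 4.5; 42.4 -7.6 -1 0 0 22.1 4.5; 42.4 -7.6 -1 0 0 22.1 4.5; 42.4 -7.6 -1 0 0 22.1 4.5; 42.4 -7.6 -1 0 0 22.1 4.5'
python3 - <<'E'
from h import *
c=cam("wrist"); im=imaging.snapshot("wrist"); cv2.imwrite("pics/c_wrist.png",im[:,:,::-1]); np.savez("c.npz",K=c[0],R=c[1],t=c[2])
E
```

```text
time: 1.55
tool_pos: [589.1, -326.5, 240.9]
tcp_rot: [-179.9, 0.0, -0.1]
ft_force: [0.0, -0.4, 0.0]
finger_gap: 44.6
```

View pics/c_wrist.png

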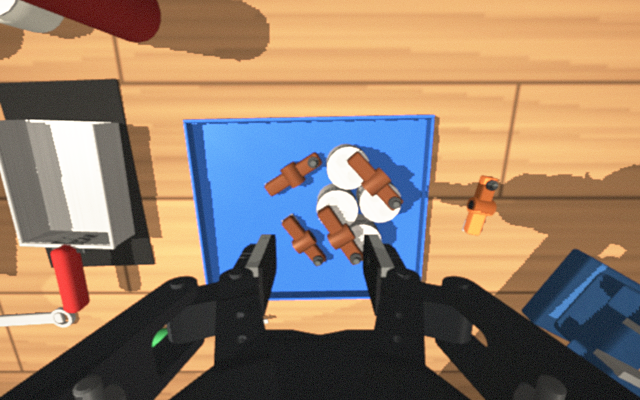

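Brown rockers in the tray: D (292,175), A (375,180), B (342,235), C (303,240). The orange one at (482,205) is outside the tray.

```bash
cat >> h.py <<'E'
def rockers(im,c,roi,zf,show=None,minarea=300):
    """brown blobs in roi; returns list of (centre px, long-axis ends px)"""
    hsv=cv2.cvtColor(np.ascontiguousarray(im),cv2.COLOR_RGB2HSV)
    m=(((hsv[...,0]<14)|(hsv[...,0]>174))&(hsv[...,1]>90)&(hsv[...,2]>40)&(hsv[...,2]<190)).astype(np.uint8)*255
    mm=np.zeros_like(m); x0,y0,x1,y1=roi; mm[y0:y1,x0:x1]=m[y0:y1,x0:x1]
    mm=cv2.morphologyEx(mm,cv2.MORPH_OPEN,np.ones((3,3),np.uint8))
    cs,_=cv2.findContours(mm,cv2.RETR_EXTERNAL,cv2.CHAIN_APPROX_NONE)
    out=[]
    for k in cs:
        if cv2.contourArea(k)<minarea: continue
        (x,y),(w,h),a=cv2.minAreaRect(k)
        b=cv2.boxPoints(((x,y),(w,h),a))
        e=[(b[i]+b[(i+1)%4])/2 for i in range(4)]
        l=[(e[0],e[2]),(e[1],e[3])]; l=max(l,key=lambda q:np.linalg.norm(q[0]-q[1]))
        w=[ray(c,*q,zf) for q in l]; ctr=ray(c,x,y,zf)
        d=w[1]-w[0]; 
        out.append(dict(px=(round(x),round(y)),area=cv2.contourArea(k),pos=np.round(ctr,1),len=round(float(np.linalg.norm(d)),1),ang=round(float(np.degrees(np.arctan2(d[1],d[0])))%180,1)))
    if show: cv2.imwrite("pics/"+show,mm)
    return out
E
python3 - <<'E'
from h import *
im=cv2.imread("pics/c_wrist.png")[:,:,::-1]; z=np.load("c.npz"); c=(z["K"],z["R"],z["t"])
for zf in (14,56):
    print(zf)
    for o in rockers(im,c,(190,120,430,300),zf,"c_mask.png"): print(o)
crop(im,190,100,440,300,3.2,"c_crop.png")
E
```

```text
14
{'px': (302, 239), 'area': 602.5, 'pos': array([ 493.2, -302.9,   14. ]), 'len': 74.1, 'ang': 29.2}
{'px': (338, 232), 'area': 801.0, 'pos': array([ 502.3, -351.9,   14. ]), 'len': 83.5, 'ang': 29.8}
{'px': (288, 177), 'area': 650.5, 'pos': array([ 578.9, -286.5,   14. ]), 'len': 64.8, 'ang': 116.6}
{'px': (372, 178), 'area': 896.0, 'pos': array([ 577.6, -393.9,   14. ]), 'len': 79.9, 'ang': 45.7}
56
{'px': (302, 239), 'area': 602.5, 'pos': array([ 511.7, -305.7,   56. ]), 'len': 65.7, 'ang': 29.2}
{'px': (338, 232), 'area': 801.0, 'pos': array([ 519.8, -349.1,   56. ]), 'len': 74.1, 'ang': 29.8}
{'px': (288, 177), 'area': 650.5, 'pos': array([ 587.7, -291.1,   56. ]), 'len': 57.5, 'ang': 116.6}
{'px': (372, 178), 'area': 896.0, 'pos': array([ 586.6, -386.3,   56. ]), 'len': 70.9, 'ang': 45.7}
```

View pics/c_crop.png

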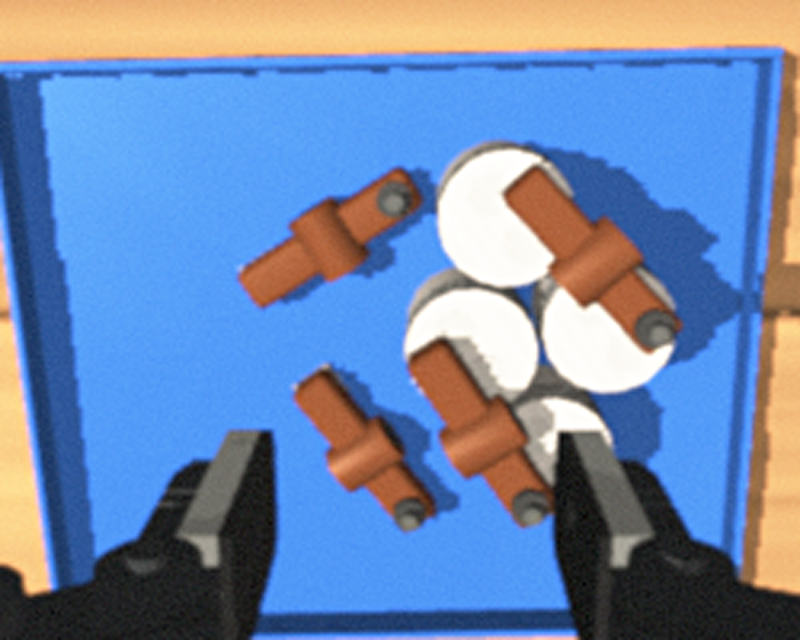

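View pics/c_mask.png

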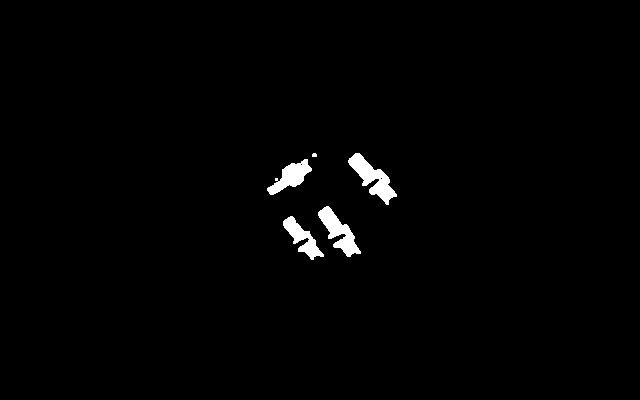

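```bash
python3 - <<'E'
from h import *
z=np.load("c.npz"); c=(z["K"],z["R"],z["t"]); g=lambda x,y:(190+x/3.2,100+y/3.2)
for n,b,e1,e2,h in (("D",(333,238),(252,285),(410,185),20),("A",(597,260),(525,185),(667,335),62),("B",(485,437),(430,352),(540,515),62),("C",(366,452),(312,383),(418,520),20)):
    P=ray(c,*g(*b),h); a=ray(c,*g(*e1),h); q=ray(c,*g(*e2),h); d=q-a
    print(n,np.round(P,1),"mid",np.round((a+q)/2,1),"len",round(np.linalg.norm(d),1),"ang",round(np.degrees(np.arctan2(d[1],d[0])),1))
for n,p,h in (("p1 near D",(500,215),46),("p mid",(473,345),46),("p right",(610,330),46),("p low",(560,440),46)):
    print(n,np.round(ray(c,*g(*p),h),1))
E
```

```text
D [ 583.4 -294.6   20. ] mid [ 584.3 -293.4   20. ] len 74.8 ang -57.8
A [ 583.9 -390.8   62. ] mid [ 583.3 -391.1   62. ] len 75.3 ang -135.8
B [ 516.8 -352.8   62. ] mid [ 517.4 -353.3   62. ] len 77.4 ang -147.2
C [ 491.9 -306.2   20. ] mid [ 491.5 -306.3   20. ] len 76.2 ang -145.1
p1 near D [ 597.1 -357.9   46. ]
p mid [ 547.5 -348.8   46. ]
p right [ 553.3 -400.2   46. ]
p low [ 508.6 -383.2   46. ]
```

```bash
python3 - <<'E'
from h import *
print(cmd([517,-353,110],[180,0,33]),cmd([517,-353,50],[180,0,33]))
E
```

```text
(array([-7.22,  2.69, 13.09]), array([-7.000e-02, -1.000e-02, -3.308e+01])) (array([-7.22,  2.7 , 19.09]), array([-7.000e-02, -1.000e-02, -3.308e+01]))
```

```bash
python3 -m creep '-3 1 4 0 0 -8 4.5; -5 2 8 0 0 -16 4.5; -7 2.7 11 0 0 -24 4.5; -7.2 2.7 13 0 0 -33 4.5; -7.2 2.7 13 0 0 -33 4.5; -7.2 2.7 13 0 0 -33.1 4.5; -7.2 2.7 15 0 0 -33.1 4.5; -7.2 2.7 17 0 0 -33.1 4.5; -7.2 2.7 18 0 0 -33.1 4.5; -7.2 2.7 19 0 0 -33.1 4.5; -7.2 2.7 19.1 0 0 -33.1 4.5; -7.2 2.7 19.1 0 0 -33.1 4.5' 40
python3 - <<'E'
from h import *
im=imaging.snapshot("wrist"); cv2.imwrite("pics/d1.png",im[:,:,::-1]);im=imaging.snapshot("side"); crop(im,230,180,430,380,3,"d1s.png")
E
```

```text
time: 2.8
tool_pos: [517.6, -353.3, 50.6]
tcp_rot: [-180.0, -0.0, 33.0]
ft_force: [0.3, -0.2, 0.7]
finger_gap: 45.1
```

View pics/d1.png

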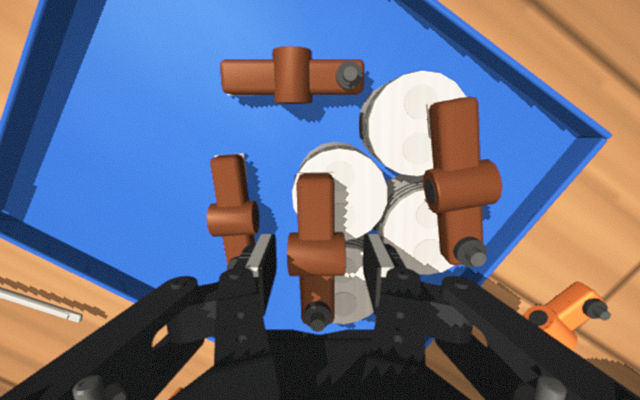

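View pics/d1s.png

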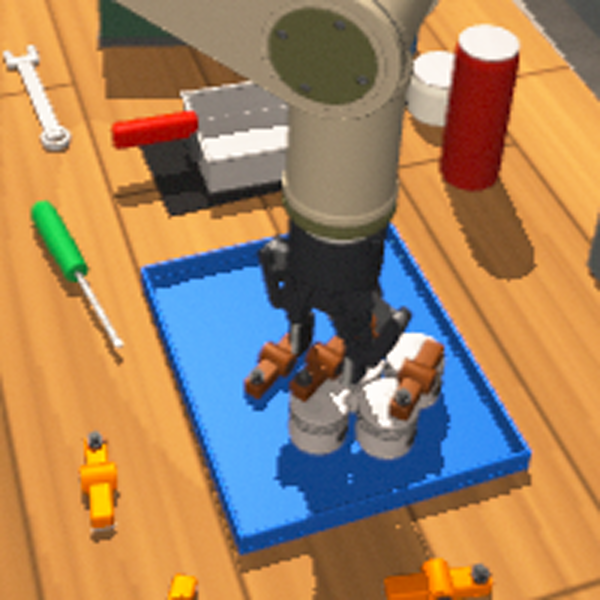

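The fingers straddle B's boss (316,255) centrally, with clear gaps on both sides. I'll close and lift.

```bash
python3 -m creep '0 0 0 0 0 0 2.4; 0 0 0 0 0 0 2.4; 0 0 0 0 0 0 2.4; 0 0 0 0 0 0 2.4; 0 0 0 0 0 0 2.4; 0 0 -1 0 0 0 2.4; 0 0 -3 0 0 0 2.4; 0 0 -6 0 0 0 2.4; 0 0 -10 0 0 0 2.4; 0 0 -12 0 0 0 2.4; 0 0 -12 0 0 0 2.4;0 0 -12 0 0 0 2.4' 40
python3 - <<'E'
from h import *
im=imaging.snapshot("scene"); crop(im,180,60,440,260,3,"d2.png")
S=cam("scene"); print(cmd([571-42,-12+3,140],[180,0,87]),cmd([571-42,-12+3,35],[180,0,87]))
E
```

```text
time: 4.1
tool_pos: [517.7, -353.6, 171.1]
tcp_rot: [180.0, -0.1, 33.0]
ft_force: [-0.2, -0.5, -2.0]
finger_gap: 26.9
(array([ 19.74, -28.19,   3.01]), array([ -0.07,  -0.06, -54.  ])) (array([ 19.74, -28.18,  13.51]), array([ -0.07,  -0.06, -54.  ]))
```

View pics/d2.png

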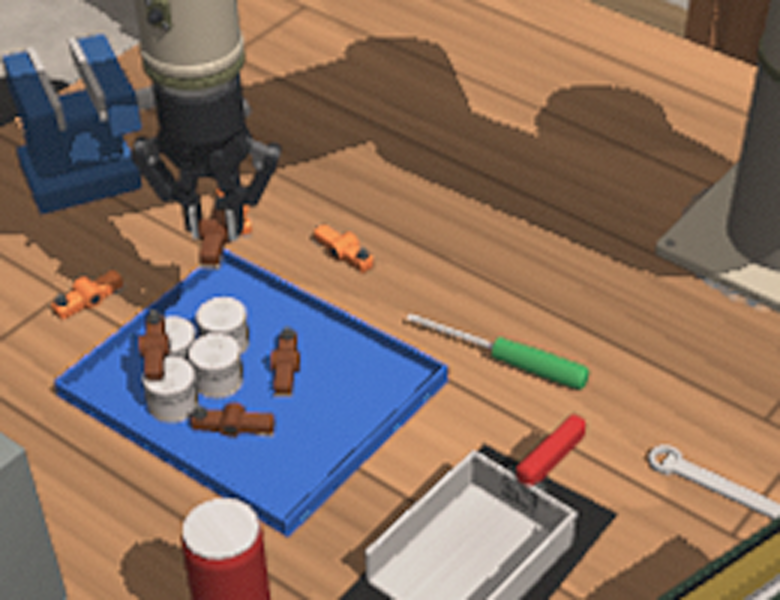

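```bash
python3 -m creep '2.5 -3.5 0 0 0 -7 2.4; 5 -7 0 0 0 -14 2.4; 7.5 -10.6 0 0 0 -21 2.4; 10 -14.1 0 0 0 -28 2.4; 12.5 -17.6 0 0 0 -35 2.4; 15 -21.2 0 0 0 -42 2.4; 17.5 -24.7 0 0 0 -49 2.4; 19 -27 0 0 0 -54 2.4; 19.7 -28.2 1 0 0 -54 2.4; 19.7 -28.2 3 0 0 -54 2.4; 19.7 -28.2 3 0 0 -54 2.4; 19.7 -28.2 3 0 0 -54 2.4; 19.7 -28.2 3 0 0 -54 2.4'
python3 - <<'E'
from h import *
im=imaging.snapshot("wrist"); cv2.imwrite("pics/e1.png",im[:,:,::-1]);im=imaging.snapshot("side"); crop(im,230,80,430,280,3,"e1s.png")
E
```

```text
time: 5.45
tool_pos: [528.7, -9.9, 140.3]
tcp_rot: [-180.0, -0.1, 86.9]
ft_force: [0.1, -0.8, -0.8]
finger_gap: 26.8
```

View pics/e1.png

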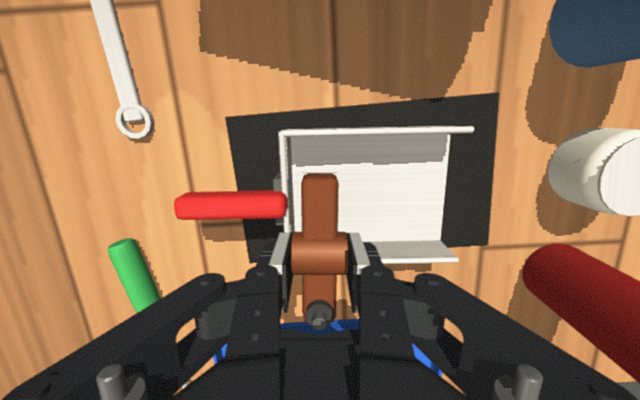

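View pics/e1s.png

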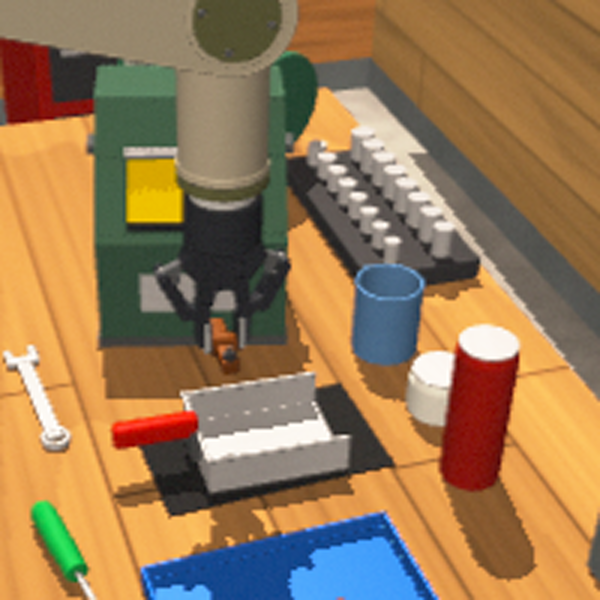

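```bash
python3 - <<'E'
from h import *
c=cam("wrist")
for p in ((281,132),(473,128),(457,260)): print(np.round(ray(c,*p,45),1))
for p in ((227,117),(497,94),(489,243)): print("mat",np.round(ray(c,*p,3),1))
print("handle",[np.round(ray(c,*p,63),1) for p in ((177,207),(286,205))])
E
```

```text
[500.9  46.1  45. ]
[653.7  40.9  45. ]
[649.2 -74.9  45. ]
mat [446.8  60.3   3. ]
mat [694.1  67.    3. ]
mat [701.5 -80.3   3. ]
handle [array([415.9,  -6.4,  63. ]), array([502.2,  -9.4,  63. ])]
```

```bash
python3 - <<'E'
from h import *
print(cmd([540,-13,14],[180,0,87]))
E
```

```text
(array([-0.27,  1.1 , 12.69]), array([ 0.03, -0.07, -0.08]))
```

```bash
python3 -m creep '-0.3 1.1 2 0 0 0 2.4; -0.3 1.1 5 0 0 0 2.4; -0.3 1.1 8 0 0 0 2.4; -0.3 1.1 10.5 0 0 0 2.4; -0.3 1.1 11.5 0 0 0 2.4; -0.3 1.1 12.2 0 0 0 2.4; -0.3 1.1 12.6 0 0 0 2.4; -0.3 1.1 12.6 0 0 0 2.4; -0.3 1.1 12.6 0 0 0 3.6; -0.3 1.1 12.6 0 0 0 3.6; -0.3 1.1 12.6 0 0 0 3.6; -0.3 1.1 10 0 0 0 3.6; -0.3 1.1 6 0 0 0 3.6; -0.3 1.1 2 0 0 0 3.6;-0.3 1.1 -3 0 0 0 4.5;-0.3 1.1 -3 0 0 0 4.5;-0.3 1.1 -3 0 0 0 4.5'
python3 - <<'E'
from h import *
c=cam("wrist"); im=imaging.snapshot("wrist"); cv2.imwrite("pics/e2.png",im[:,:,::-1]);im=imaging.snapshot("scene"); crop(im,180,60,440,280,3,"e2s.png")
print(cmd([492,-306,150],[180,0,35]),cmd([492,-306,6.5],[180,0,35]))
E
```

```text
time: 7.25
tool_pos: [541.4, -13.7, 173.4]
tcp_rot: [179.7, -0.1, 86.9]
ft_force: [0.1, -0.2, -0.8]
finger_gap: 44.7
(array([-29.47,  -3.14,   1.96]), array([-9.000e-02, -5.000e-02,  5.192e+01])) (array([-29.49,  -3.13,  16.31]), array([-9.000e-02, -5.000e-02,  5.192e+01]))
```

View pics/e2.png

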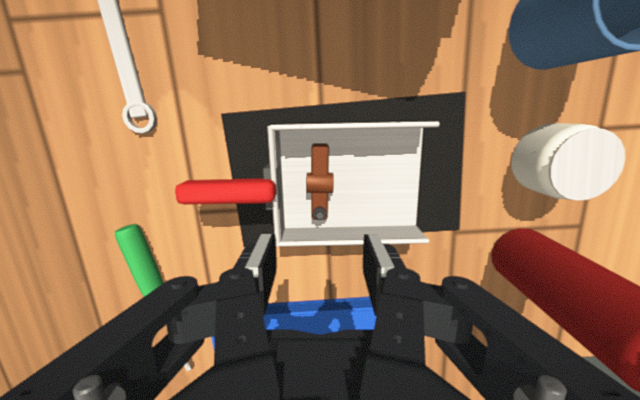

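View pics/e2s.png

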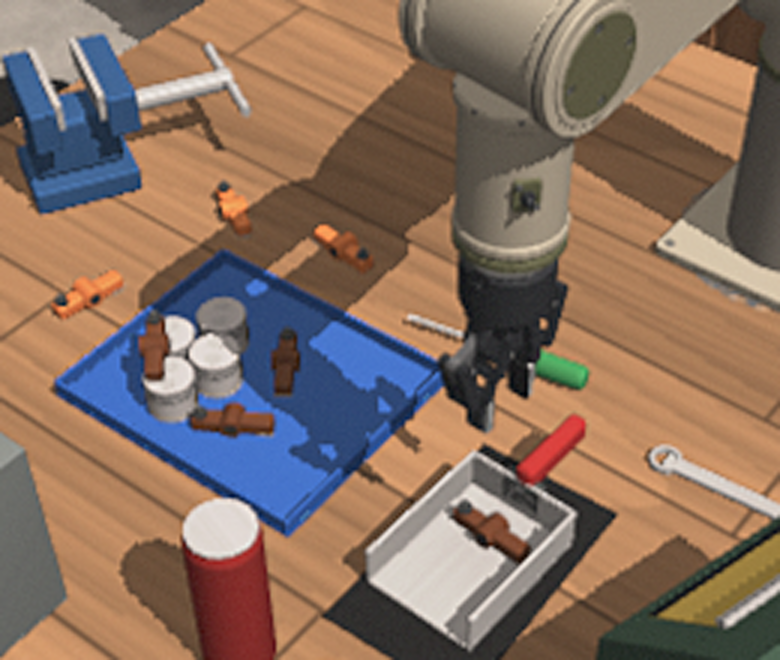

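Rocker B lies in the scoop at the back (320,183) and nothing else has moved. Next is C.

```bash
python3 -m creep '-5 -0.5 0 0 0 7 4.5; -10 -1 0 0 0 14 4.5; -15 -1.6 0 0 0 21 4.5; -20 -2.1 0 0 0 28 4.5; -25 -2.6 0 0 0 36 4.5; -28 -3 0 0 0 44 4.5; -29.5 -3.1 2 0 0 52 4.5; -29.5 -3.1 6 0 0 52 4.5; -29.5 -3.1 9 0 0 52 4.5; -29.5 -3.1 9 0 0 52 4.5; -29.5 -3.1 9 0 0 52 4.5'
python3 - <<'E'
from h import *
c=cam("wrist"); im=imaging.snapshot("wrist"); cv2.imwrite("pics/f1.png",im[:,:,::-1])
print(cmd([492,-306,6.5],[180,0,35]))
E
```

```text
time: 8.45
tool_pos: [491.2, -305.3, 78.2]
tcp_rot: [-179.7, 0.1, 34.9]
ft_force: [0.5, 0.1, 0.3]
finger_gap: 44.7
(array([-0.04, -0.03,  7.36]), array([-0.11, -0.  , -0.07]))
```

View pics/f1.png

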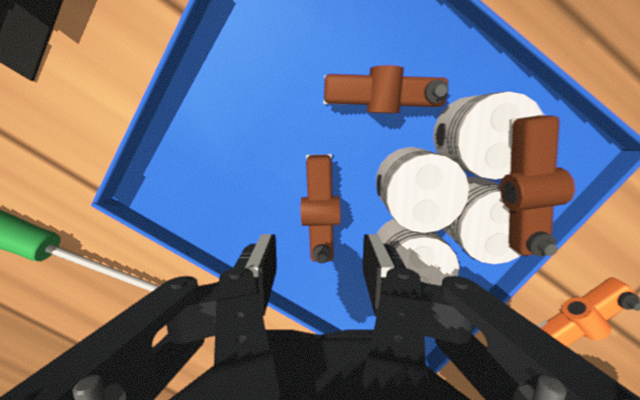

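```bash
python3 - <<'E'
from h import *
c=cam("wrist"); print(ray(c,320,211,20))
E
python3 -m creep '0 0 2 0 0 0 4.1; 0 0 4 0 0 0 4.1; 0 0 5.5 0 0 0 4.1; 0 0 6.5 0 0 0 4.1; 0 0 7.1 0 0 0 4.1; 0 0 7.1 0 0 0 4.1; 0 0 7.1 0 0 0 2.4; 0 0 7.1 0 0 0 2.4; 0 0 7.1 0 0 0 2.4; 0 0 7.1 0 0 0 2.4; 0 0 7.1 0 0 0 2.4;  0 0 6 0 0 0 2.4; 0 0 3 0 0 0 2.4; 0 0 -2 0 0 0 2.4;  0 0 -6 0 0 0 2.4;  0 0 -8 0 0 0 2.4;  0 0 -8 0 0 0 2.4' 40
python3 - <<'E'
from h import *
im=imaging.snapshot("scene"); crop(im,180,60,440,280,3,"f2s.png")
print(cmd([582,-14,140],[180,0,87]),cmd([582,-14,16],[180,0,87]))
E
```

```text
[ 492.11638712 -306.69604452   20.        ]
time: 10.2
tool_pos: [494.7, -307.7, 165.2]
tcp_rot: [179.7, -0.1, 34.9]
ft_force: [-0.6, -0.4, -0.4]
finger_gap: 26.7
(array([ 24.03, -18.95,   2.22]), array([ 1.200e-01, -2.000e-02, -5.206e+01])) (array([ 24.01, -18.97,  14.62]), array([ 1.200e-01, -2.000e-02, -5.206e+01]))
```

View pics/f2s.png

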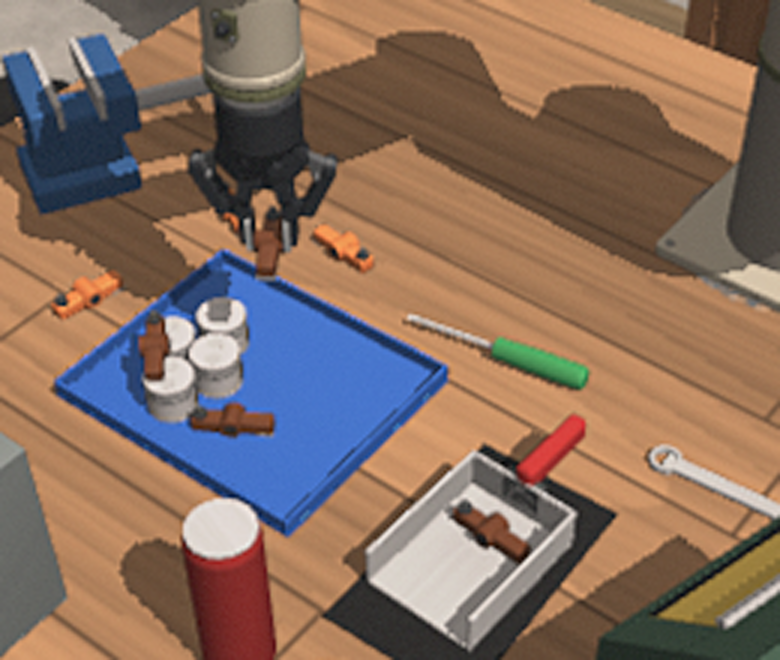

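```bash
python3 -m creep '3 -2.4 0 0 0 -7 2.4; 6 -4.8 0 0 0 -14 2.4; 9.5 -7.5 0 0 0 -21 2.4; 13 -10.3 0 0 0 -28 2.4; 16.5 -13 0 0 0 -35 2.4; 20 -15.8 0 0 0 -42 2.4; 22.5 -17.8 0 0 0 -49 2.4; 23.8 -18.8 1 0 0 -52 2.4; 24 -19 4 0 0 -52 2.4; 24 -19 8 0 0 -52 2.4; 24 -19 11 0 0 -52 2.4; 24 -19 13.5 0 0 -52 2.4; 24 -19 14.8 0 0 -52 2.4; 24 -19 14.8 0 0 -52 2.4; 24 -19 14.8 0 0 -52 3.6; 24 -19 14.8 0 0 -52 3.6; 24 -19 14.8 0 0 -52 3.6; 24 -19 12 0 0 -52 3.6; 24 -19 6 0 0 -52 3.6; 24 -19 2 0 0 -52 4.5'
python3 - <<'E'
from h import *
c=cam("wrist"); im=imaging.snapshot("wrist"); cv2.imwrite("pics/f3.png",im[:,:,::-1])
print(cmd([583,-294,150],[180,0,-58]),cmd([583,-294,150],[180,0,122]))
E
```

```text
time: 12.25
tool_pos: [579.7, -13.7, 141.7]
tcp_rot: [-179.9, 0.0, 86.9]
ft_force: [2.5, -0.7, 1.3]
finger_gap: 44.6
(array([-27.95,   1.28,   0.35]), array([  0.37,  -0.86, 144.92])) (array([-27.95,   1.28,   0.35]), array([  0.66,   0.28, -35.08]))
```

View pics/f3.png

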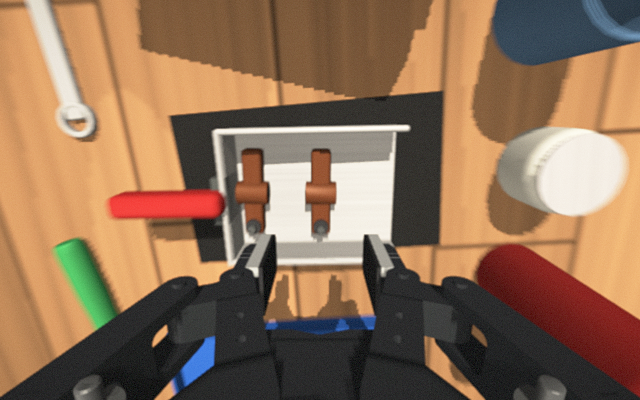

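```bash
python3 -m creep '-4 0.2 -2 0 0 -5 4.5; -8 0.4 -2 0 0 -10 4.5; -12 0.6 -2 0 0 -15 4.5; -17 0.8 -2 0 0 -20 4.5; -21 1 -2 0 0 -26 4.5; -25 1.2 -2 0 0 -31 4.5; -27.5 1.3 0 0 0 -35 4.5; -28 1.3 3 0 0 -35 4.5; -28 1.3 6 0 0 -35 4.5; -28 1.3 6 0 0 -35 4.5; -28 1.3 6 0 0 -35 4.5'
python3 - <<'E'
from h import *
c=cam("wrist"); im=imaging.snapshot("wrist"); cv2.imwrite("pics/g1.png",im[:,:,::-1])
print(cmd([583,-294,7],[180,0,122]))
E
```

```text
time: 13.4
tool_pos: [583.1, -294.0, 92.7]
tcp_rot: [179.5, 0.3, 121.9]
ft_force: [0.9, 0.2, 0.1]
finger_gap: 44.8
(array([ 0.2 , -0.17,  8.76]), array([ 0.55,  0.5 , -0.06]))
```

View pics/g1.png

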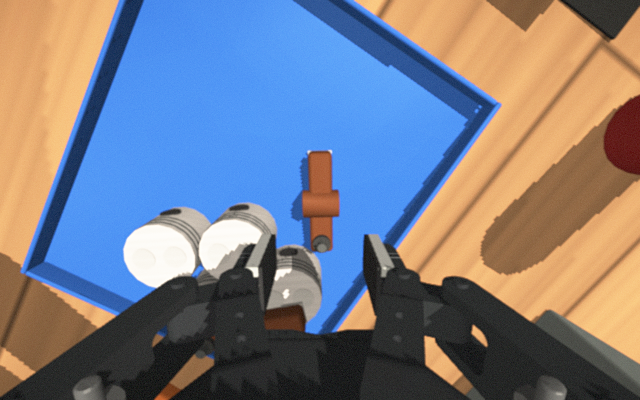

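```bash
python3 - <<'E'
from h import *
c=cam("wrist"); print(ray(c,320,204,20))
E
python3 -m creep '0.1 -0.1 3 0 0 0 4.3; 0.1 -0.1 5 0 0 0 4.3; 0.1 -0.1 7 0 0 0 4.3; 0.1 -0.1 8 0 0 0 4.3; 0.1 -0.1 8.5 0 0 0 4.3; 0.1 -0.1 8.5 0 0 0 4.3; 0.1 -0.1 8.5 0 0 0 2.4; 0.1 -0.1 8.5 0 0 0 2.4; 0.1 -0.1 8.5 0 0 0 2.4; 0.1 -0.1 8.5 0 0 0 2.4; 0.1 -0.1 8.5 0 0 0 2.4;  0.1 -0.1 7.5 0 0 0 2.4; 0 0 4 0 0 0 2.4; 0 0 -1 0 0 0 2.4;  0 0 -5 0 0 0 2.4;  0 0 -7 0 0 0 2.4;  0 0 -7 0 0 0 2.4' 40
python3 - <<'E'
from h import *
im=imaging.snapshot("scene"); crop(im,180,60,440,280,3,"g2s.png")
print(cmd([622,-16,140],[180,0,87]),cmd([622,-16,12],[180,0,87]))
E
```

```text
[ 584.47039736 -293.88258105   20.        ]
time: 15.15
tool_pos: [585.7, -295.9, 170.6]
tcp_rot: [179.2, 0.9, 121.9]
ft_force: [0.6, 0.0, 0.0]
finger_gap: 26.6
(array([21.74, 17.92,  2.66]), array([ 0.86,  0.49, 34.94])) (array([21.9 , 17.77, 15.46]), array([ 0.86,  0.49, 34.94]))
```

View pics/g2s.png

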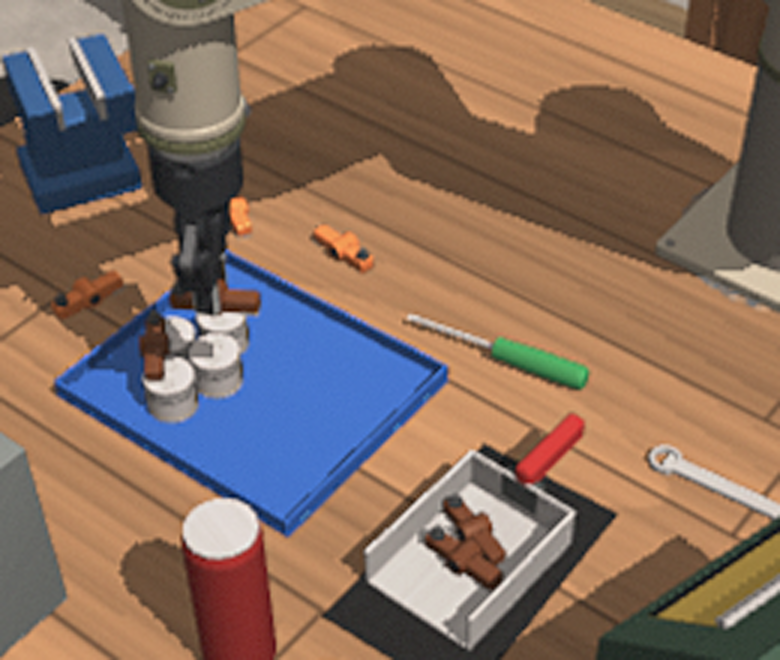

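```bash
python3 - <<'E'
from h import *
S=cam("scene"); print("can top",ray(S,255,236,170)); print("tin top", ray(S,289,292,55)); print("mug top",ray(S,336,306,92))
E
```

```text
can top [ 767.79687741 -110.014834    170.        ]
tin top [782.65377728  -1.56046523  55.        ]
mug top [763.10313573 121.76765647  92.        ]
```

```bash
python3 -m creep '3.5 2.9 0 0 0 6 2.4; 7 5.8 0 0 0 12 2.4; 10.5 8.6 0 0 0 18 2.4; 14 11.5 0 0 0 24 2.4; 17 14 0 0 0 30 2.4; 20 16.3 0 0 0 35 2.4; 21.4 17.5 1 0.9 0.5 35 2.4; 21.8 17.9 2.6 0.9 0.5 35 2.4; 21.8 17.9 2.6 0.9 0.5 35 2.4; 21.8 17.9 2.6 0.9 0.5 35 2.4'
python3 - <<'E'
from h import *
c=cam("wrist"); im=imaging.snapshot("wrist"); cv2.imwrite("pics/g3.png",im[:,:,::-1])
E
```

```text
time: 16.2
tool_pos: [620.2, -16.9, 138.4]
tcp_rot: [-179.7, 0.0, 86.9]
ft_force: [0.3, -0.1, -1.6]
finger_gap: 27.0
```

View pics/g3.png

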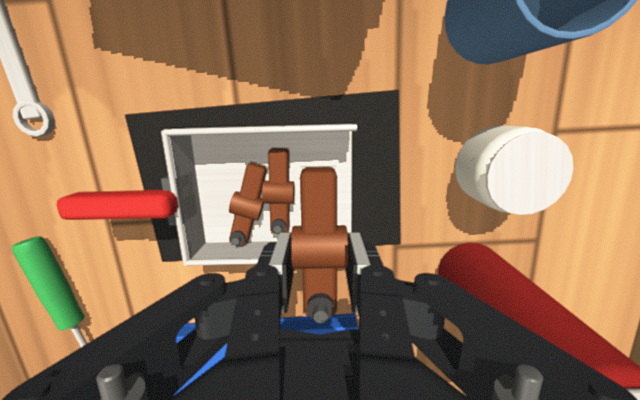

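```bash
python3 - <<'E'
from h import *
c=cam("wrist")
for n,p,z in (("Cboss",(278,192),22),("Bboss",(246,205),22),("wall c",(164,132),45),("",(356,127),45),("",(183,263),45),("lip",(350,163),6)): print(n,np.round(ray(c,*p,z),1))
E
```

```text
Cboss [581.9 -16.   22. ]
Bboss [551.  -26.9  22. ]
wall c [499.7  43.9  45. ]
 [652.1  39.4  45. ]
 [494.1 -71.4  45. ]
lip [650.2   4.5   6. ]
```

```bash
python3 - <<'E'
from h import *
print(cmd([626,-17,12.5],[180,0,87]))
E
python3 -m creep '0 0.6 3 0 0 0 2.4; 0 0.6 6 0 0 0 2.4; 0 0.6 9 0 0 0 2.4; 0 0.6 11 0 0 0 2.4; 0 0.6 12 0 0 0 2.4; 0 0.6 12.6 0 0 0 2.4; 0 0.6 12.6 0 0 0 2.4; 0 0.6 12.6 0 0 0 3.4; 0 0.6 12.6 0 0 0 3.4; 0 0.6 12.6 0 0 0 3.4; 0 0.6 10 0 0 0 3.4; 0 0.6 6 0 0 0 3.4; 0 0.6 1 0 0 0 4.5; 0 0.6 -2 0 0 0 4.5; 0 0.6 -2 0 0 0 4.5'
python3 - <<'E'
from h import *
c=cam("wrist"); im=imaging.snapshot("wrist"); cv2.imwrite("pics/g4.png",im[:,:,::-1])
im=imaging.snapshot("scene"); crop(im,180,60,440,280,3,"g4s.png")
print(cmd([584,-391,150],[180,0,44]))
E
```

```text
(array([ 0.05,  0.54, 12.71]), array([-0.13,  0.03, -0.12]))
time: 17.75
tool_pos: [630.9, -17.8, 167.3]
tcp_rot: [179.5, 0.1, 86.9]
ft_force: [0.4, -0.0, 1.1]
finger_gap: 44.9
(array([-37.53,  -2.34,   1.12]), array([4.000e-02, 3.000e-02, 4.289e+01]))
```

View pics/g4.png

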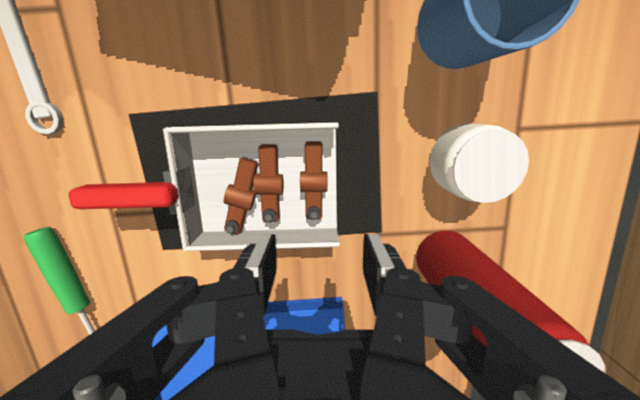

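View pics/g4s.png

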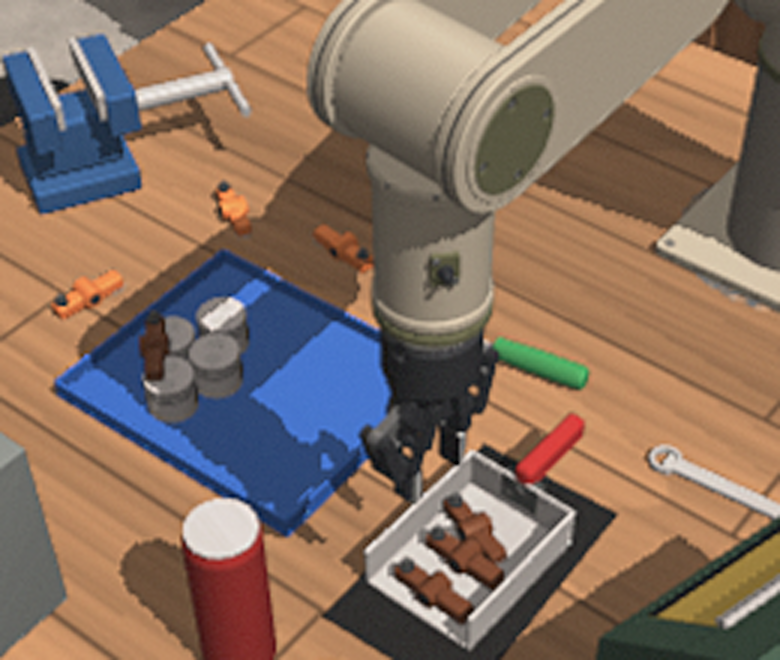

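Three are in the scoop (240,195; 268,183; 313,180). A is next.

```bash
python3 -m creep '-5 -0.3 -1 0 0 6 4.5; -10 -0.6 -1 0 0 12 4.5; -15 -0.9 -1 0 0 18 4.5; -20 -1.2 -1 0 0 24 4.5; -25 -1.5 -1 0 0 30 4.5; -30 -1.9 -1 0 0 36 4.5; -34 -2.1 -1 0 0 43 4.5; -36.5 -2.3 0 0 0 43 4.5; -37.5 -2.3 2 0 0 43 4.5; -37.5 -2.3 3 0 0 43 4.5; -37.5 -2.3 3 0 0 43 4.5; -37.5 -2.3 3 0 0 43 4.5'
python3 - <<'E'
from h import *
c=cam("wrist"); im=imaging.snapshot("wrist"); cv2.imwrite("pics/i1.png",im[:,:,::-1])
print(cmd([584,-391,50],[180,0,44]))
E
```

```text
time: 19.05
tool_pos: [584.6, -388.5, 130.0]
tcp_rot: [-179.9, 0.0, 44.0]
ft_force: [0.1, -0.4, 0.3]
finger_gap: 45.2
(array([-0.23,  0.06,  8.13]), array([ 0.02, -0.  ,  0.01]))
```

View pics/i1.png

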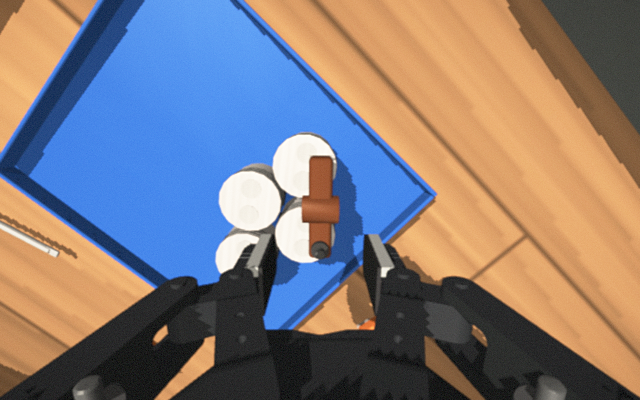

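```bash
python3 - <<'E'
from h import *
c=cam("wrist"); print(ray(c,320,210,64))
E
python3 -m creep '-0.1 0 3 0 0 0 4.5; -0.1 0 5 0 0 0 4.5; -0.1 0 7 0 0 0 4.5; -0.1 0 7.9 0 0 0 4.5; -0.1 0 7.9 0 0 0 4.5; -0.1 0 7.9 0 0 0 2.4; -0.1 0 7.9 0 0 0 2.4; -0.1 0 7.9 0 0 0 2.4; -0.1 0 7.9 0 0 0 2.4; -0.1 0 7.9 0 0 0 2.4;  -0.1 0 7 0 0 0 2.4; 0 0 4 0 0 0 2.4; 0 0 -1 0 0 0 2.4;  0 0 -4 0 0 0 2.4;  0 0 -4 0 0 0 2.4' 40
python3 - <<'E'
from h import *
im=imaging.snapshot("scene"); crop(im,180,60,440,280,3,"i2s.png")
im=imaging.snapshot("wrist"); cv2.imwrite("pics/i2w.png",im[:,:,::-1])
print(cmd([585,-16,150],[180,0,87]))
E
```

```text
[ 583.72880331 -390.67894553   64.        ]
time: 20.6
tool_pos: [587.9, -391.2, 179.7]
tcp_rot: [179.3, -0.1, 44.0]
ft_force: [0.0, -0.7, 0.8]
finger_gap: 26.8
(array([ 25.9 , -26.9 ,   2.23]), array([ 1.6e-01,  4.0e-02, -4.3e+01]))
```

View pics/i2s.png

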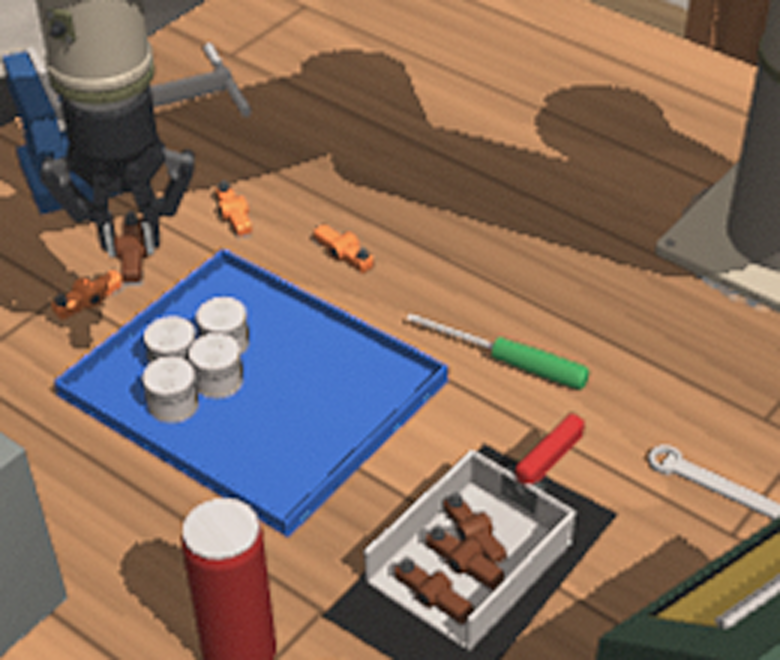

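View pics/i2w.png

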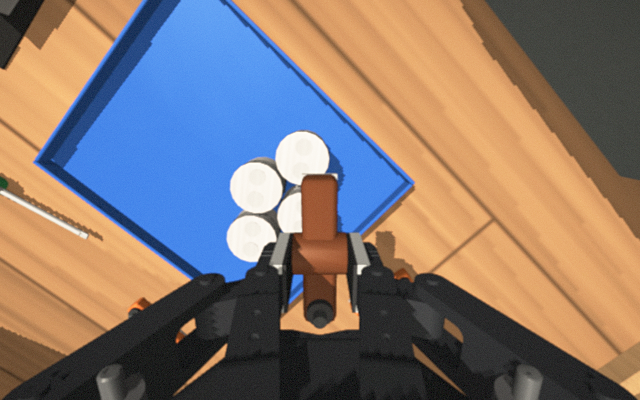

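Grasped A; all the pistons still stand. I'll set A on top of the two rear rockers, where the fingers have room.

```bash
python3 -m creep '3 -3 0 0 0 -6 2.4; 6 -6.2 0 0 0 -12 2.4; 9 -9.3 0 0 0 -18 2.4; 12 -12.5 0 0 0 -24 2.4; 15 -15.6 0 0 0 -30 2.4; 18 -18.7 0 0 0 -36 2.4; 21 -21.8 0 0 0 -43 2.4; 24 -25 0 0 0 -43 2.4; 25.9 -26.9 1 0 0 -43 2.4; 25.9 -26.9 2.2 0 0 -43 2.4; 25.9 -26.9 2.2 0 0 -43 2.4; 25.9 -26.9 2.2 0 0 -43 2.4'
python3 - <<'E'
from h import *
c=cam("wrist"); im=imaging.snapshot("wrist"); cv2.imwrite("pics/i3.png",im[:,:,::-1])
print(cmd([566,-20,36],[180,0,87]))
E
```

```text
time: 21.9
tool_pos: [583.9, -16.8, 148.6]
tcp_rot: [-179.9, 0.1, 87.0]
ft_force: [1.0, -0.8, -0.3]
finger_gap: 26.7
(array([-0.37, -1.84, 11.35]), array([ 0.04,  0.11, -0.07]))
```

View pics/i3.png

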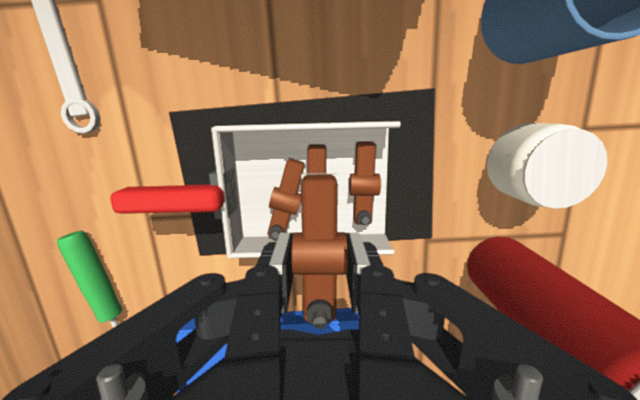

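```bash
python3 -m creep '-0.4 -1.8 3 0 0 0 2.4; -0.4 -1.8 6 0 0 0 2.4; -0.4 -1.8 9 0 0 0 2.4; -0.4 -1.8 10.5 0 0 0 2.4; -0.4 -1.8 11.1 0 0 0 2.4; -0.4 -1.8 11.3 0 0 0 2.4; -0.4 -1.8 11.3 0 0 0 2.4; -0.4 -1.8 11.3 0 0 0 3.2; -0.4 -1.8 11.3 0 0 0 3.6; -0.4 -1.8 11.3 0 0 0 3.6; -0.4 -1.8 9 0 0 0 3.6; -0.4 -1.8 5 0 0 0 4; -0.4 -1.8 0 0 0 0 4.5; -0.4 -1.8 -3 0 0 0 4.5; -0.4 -1.8 -3 0 0 0 4.5'
python3 - <<'E'
from h import *
c=cam("wrist"); im=imaging.snapshot("wrist"); cv2.imwrite("pics/i4.png",im[:,:,::-1])
im=imaging.snapshot("side"); crop(im,230,80,430,280,3,"i4s.png")
E
```

```text
time: 23.45
tool_pos: [570.1, -20.4, 186.7]
tcp_rot: [179.3, 0.2, 86.9]
ft_force: [1.5, -0.2, 1.1]
finger_gap: 44.8
```

View pics/i4.png

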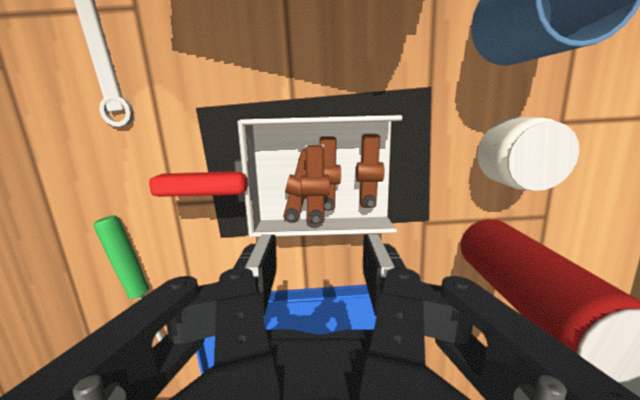

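View pics/i4s.png

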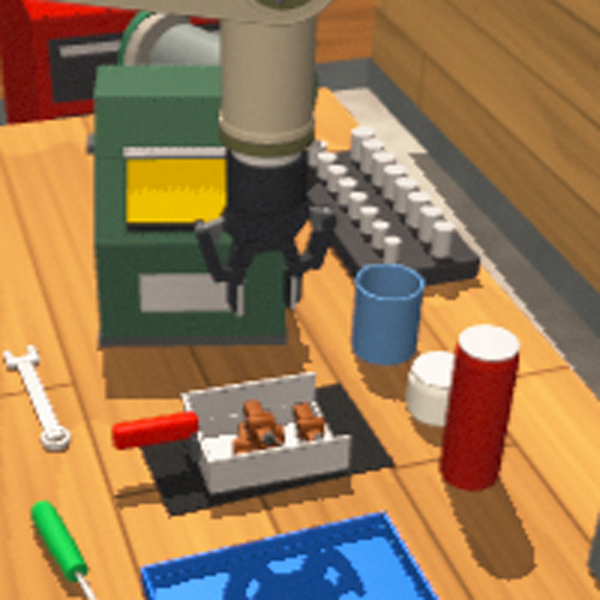

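```bash
python3 - <<'E'
from h import *
c=cam("wrist")
for p in ((151,184),(246,183)): print(np.round(ray(c,*p,60),1))
for p in ((240,120),(402,117),(396,231),(250,234)): print(np.round(ray(c,*p,45),1))
print(cmd([461,-9,130],[180,0,-2]))
E
```

```text
[412.2  -6.1  60. ]
[499.7  -9.9  60. ]
[497.4  46.2  45. ]
[646.2  40.9  45. ]
[642.5 -71.6  45. ]
[493.3 -66.6  45. ]
(array([  0.55, -10.67,   5.04]), array([ 2.400e-01, -5.000e-02,  8.894e+01]))
```

```bash
python3 -m creep '0 -2 0 0 0 8 4.5; 0.1 -4 0 0 0 16 4.5; 0.2 -6 0 0 0 24 4.5; 0.3 -8 0 0 0 32 4.5; 0.4 -10 1 0 0 40 4.5; 0.5 -11 2 0 0 48 4.5; 0.5 -11 3 0 0 56 4.5; 0.5 -11 4 0 0 64 4.5; 0.5 -11 5 0 0 72 4.5; 0.5 -11 5 0 0 80 4.5; 0.5 -11 5 0 0 88 4.5; 0.5 -11 5 0 0 89.2 4.5; 0.5 -11 5 0 0 89.2 4.5; 0.5 -11 5 0 0 89.2 4.5'
python3 - <<'E'
from h import *
c=cam("wrist"); im=imaging.snapshot("wrist"); cv2.imwrite("pics/j1.png",im[:,:,::-1])
print(r.sense()["joint_pos"]); print(cmd([458,-8.5,31],[180,0,-2.2]))
E
```

```text
time: 24.95
tool_pos: [457.2, -9.3, 129.8]
tcp_rot: [179.9, -0.1, -2.1]
ft_force: [-0.0, 0.5, 0.6]
finger_gap: 45.0
[-7.51131397e+00 -1.11468433e+01  1.14247223e+02 -1.06910815e-01
  7.67374321e+01  8.46240078e+01]
(array([ 0.03, -0.11,  9.9 ]), array([ 0.12, -0.15,  0.09]))
```

View pics/j1.png

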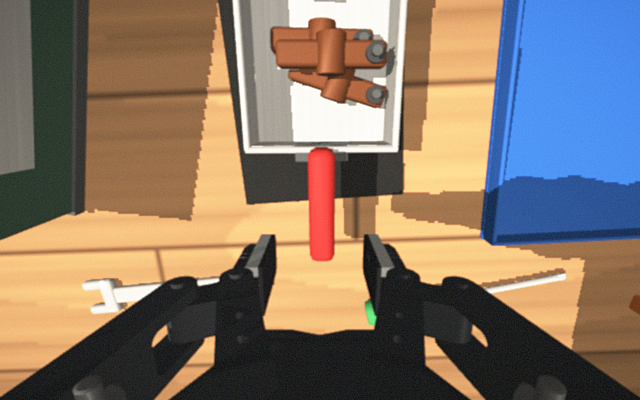

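Handle lies straight ahead between the jaws (322,205). Descending and gripping hard.

```bash
python3 -m creep '0 -0.1 3 0 0 0 4.5; 0 -0.1 6 0 0 0 4.5; 0 -0.1 8 0 0 0 4.5; 0 -0.1 9.3 0 0 0 4.5; 0 -0.1 9.9 0 0 0 4.5; 0 -0.1 9.9 0 0 0 4.5; 0 -0.1 9.9 0 0 0 1.6; 0 -0.1 9.9 0 0 0 1.6; 0 -0.1 9.9 0 0 0 1.6; 0 -0.1 9.9 0 0 0 1.6; 0 -0.1 9.9 0 0 0 1.6; 0 -0.1 9.9 0 0 0 1.6; 0 -0.1 9.9 0 0 0 1.6' 120
python3 - <<'E'
from h import *
im=imaging.snapshot("wrist"); cv2.imwrite("pics/j2.png",im[:,:,::-1])
im=imaging.snapshot("side"); crop(im,230,80,430,280,3,"j2s.png")
E
```

```text
time: 26.3
tool_pos: [459.0, -8.8, 32.6]
tcp_rot: [179.9, -0.3, -2.1]
ft_force: [-1.3, -1.3, 6.3]
finger_gap: 18.5
```

View pics/j2.png

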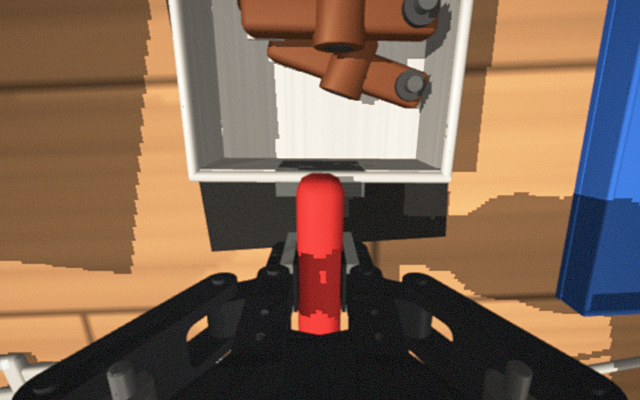

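View pics/j2s.png

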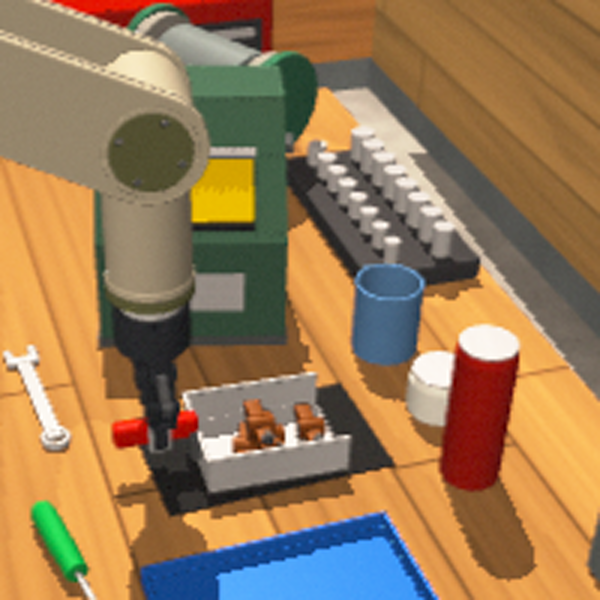

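```bash
python3 -m creep '0 0 -0.3 0 1 0 1.6; 0 0 -0.8 0 2 0 1.6; 0 0 -1.5 0 3 0 1.6; 0 0 -2.5 0 4 0 1.6; 0 0 -3.5 0 4 0 1.6; 0 0 -4.5 0 4 0 1.6; 0 0 -5 0 4 0 1.6; 0 0 -5 0 4 0 1.6'
python3 - <<'E'
from h import *
im=imaging.snapshot("wrist"); cv2.imwrite("pics/j3.png",im[:,:,::-1])
im=imaging.snapshot("side"); crop(im,230,80,430,280,3,"j3s.png")
E
```

```text
time: 27.2
tool_pos: [459.6, -8.8, 83.8]
tcp_rot: [179.8, -4.4, -2.1]
ft_force: [1.5, -1.0, -5.2]
finger_gap: 18.0
```

View pics/j3.png

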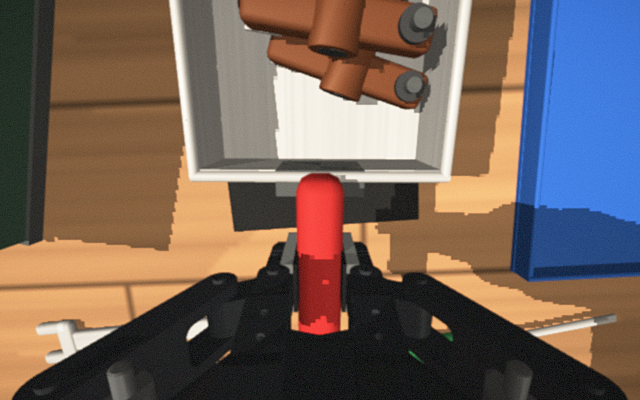

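View pics/j3s.png

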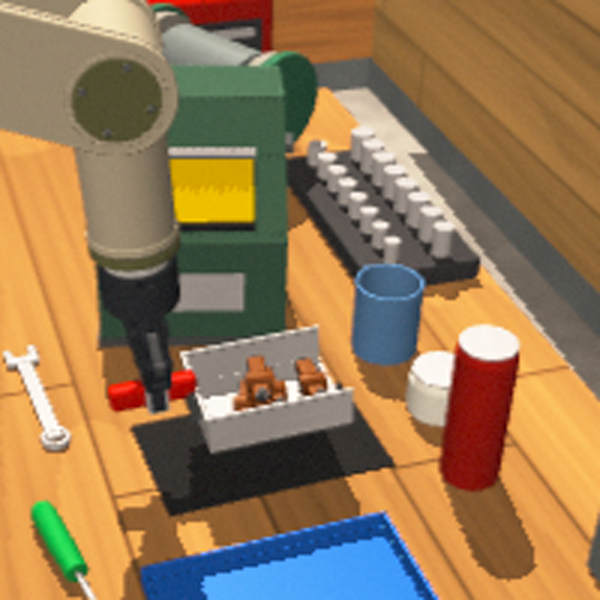

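The scoop is held without sag: the rear wall is still at row 180 and all four rockers are inside. Next I'll work out the lip offset and the approach.

```bash
cat >> h.py <<'E'
BC=np.array([581.5,300.5]); BY=74.6
LT=np.array([188.,0,28.])   # lip in tool frame
def lipcmd(bx,z,a,by=0,yaw=None):
    """command to bring the lip to bin x=bx (mm), height z, nose-down a deg"""
    yaw=BY if yaw is None else yaw
    u=np.array([np.cos(np.radians(BY)),np.sin(np.radians(BY))]); v=np.array([-u[1],u[0]])
    T=Ro.from_euler("xyz",[180,a,yaw],degrees=True)
    L=np.r_[BC+bx*u+by*v,z]; P=L-T.apply(LT)
    s,rv=cmd(P,[180,a,yaw]); return "lip %s tcp %s  cmd %s %s"%((bx,z,a),np.round(P),s,rv)
def lipnow():
    p,R=Rt(); L=p+R.apply(LT); u=np.array([np.cos(np.radians(BY)),np.sin(np.radians(BY))]); v=np.array([-u[1],u[0]])
    d=L[:2]-BC; x=R.apply([1,0,0]); return np.round([d@u,d@v,L[2],-np.degrees(np.arcsin(x[2])),np.degrees(np.arctan2(x[1],x[0]))],1)
E
python3 - <<'E'
from h import *
# rear wall in tool frame (camera fixed to the tool): intersect ray with plane tool z = lip z -(45-4.5)
c=cam("wrist"); p,R=Rt()
K,Rc,t=c; o=-Rc.T@t
for q in ((190,178),(450,178),(320,180)):
    d=Rc.T@np.linalg.solve(K,[*q,1.]); ot=R.inv().apply(o-p); dt=R.inv().apply(d)
    zt=28-40.5-0; print(np.round(ot+dt*(zt-ot[2])/dt[2],1))
print(lipcmd(-140,200,0)); print(lipnow())
E
```

```text
[ 39.6 -58.7 -12.5]
[ 39.6  60.1 -12.5]
[ 38.7   0.7 -12.5]
lip (-140, 200, 0) tcp [494. -16. 228.]  cmd [  4.67   0.61 -14.24] [  2.99  -3.53 -76.67]
[-287.2 -148.2   68.6   -4.3   -2.1]
```

```bash
python3 -m creep '0 0 -2 0 0 0 1.6; 0 0 -5 0 0 0 1.6; 0 0 -8 0 0 0 1.6; 0 0 -11 0 0 0 1.6; 0 0 -13 0 0 0 1.6; 0 0 -14 0 0 0 1.6; 0 0 -14.2 0 0 0 1.6; 0 0 -14.2 0 0 0 1.6'
python3 - <<'E'
from h import *
print(r.sense()["tool_pos"],lipcmd(-140,205,0))
E
```

```text
time: 28.1
tool_pos: [447.7, -7.9, 222.9]
tcp_rot: [179.9, -4.2, -2.1]
ft_force: [-0.6, -0.3, -6.4]
finger_gap: 18.3
[447.6550812   -7.90042206 222.87491102] lip (-140, 205, 0) tcp [494. -16. 233.]  cmd [ 4.76  0.61 -0.66] [  2.92  -3.46 -76.67]
```

```bash
python3 -m creep '0.3 0 -0.1 0.1 -0.2 -4 1.6; 0.6 0.1 -0.2 0.3 -0.4 -9 1.6; 1 0.1 -0.3 0.5 -0.6 -15 1.6; 1.4 0.2 -0.3 0.8 -0.9 -21 1.6; 1.8 0.2 -0.4 1 -1.2 -27 1.6; 2.2 0.3 -0.4 1.3 -1.5 -33 1.6; 2.6 0.3 -0.5 1.5 -1.8 -39 1.6; 3 0.4 -0.5 1.7 -2 -45 1.6; 3.4 0.4 -0.6 2 -2.3 -51 1.6; 3.8 0.5 -0.6 2.2 -2.6 -57 1.6; 4.1 0.5 -0.6 2.4 -2.9 -63 1.6; 4.4 0.6 -0.7 2.6 -3.1 -68 1.6; 4.6 0.6 -0.7 2.8 -3.3 -72 1.6; 4.7 0.6 -0.7 2.9 -3.4 -75 1.6; 4.8 0.6 -0.7 2.9 -3.5 -76.7 1.6; 4.8 0.6 -0.7 2.9 -3.5 -76.7 1.6; 4.8 0.6 -0.7 2.9 -3.5 -76.7 1.6'
python3 - <<'E'
from h import *
im=imaging.snapshot("wrist"); cv2.imwrite("pics/k1.png",im[:,:,::-1])
im=imaging.snapshot("side"); crop(im,200,60,400,260,3,"k1s.png")
im=imaging.snapshot("scene"); crop(im,300,100,560,300,3,"k1c.png")
print(lipnow(),r.sense()["joint_pos"]); print(lipcmd(-140,190,5)); print(lipcmd(-95,170,8))
E
```

```text
time: 29.8
tool_pos: [494.5, -15.6, 232.6]
tcp_rot: [-179.9, 0.1, 74.6]
ft_force: [-0.8, 0.4, -7.3]
finger_gap: 18.4
[-139.8   -0.3  205.1    0.    74.6] [-7.71454559e+00 -9.02957998e+00  1.01415079e+02 -4.14816258e-02
  8.76293650e+01  7.69570629e+00]
lip (-140, 190, 5) tcp [495. -13. 234.]  cmd [ 0.3  -0.03 -0.1 ] [-0.01 -4.96 -0.01]
lip (-95, 170, 8) tcp [508.  33. 224.]  cmd [ 5.05 -0.03  0.93] [-0.01 -7.96 -0.01]
```

View pics/k1.png

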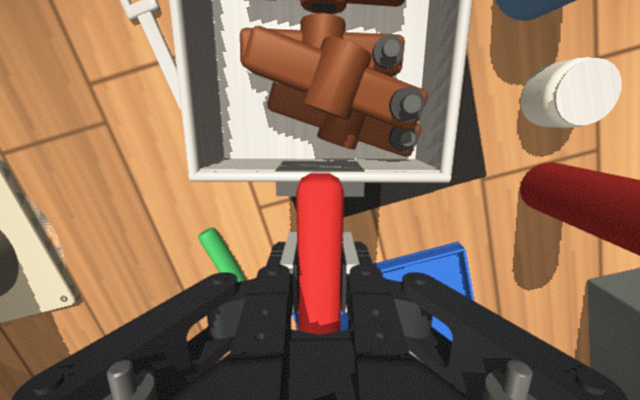

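View pics/k1s.png

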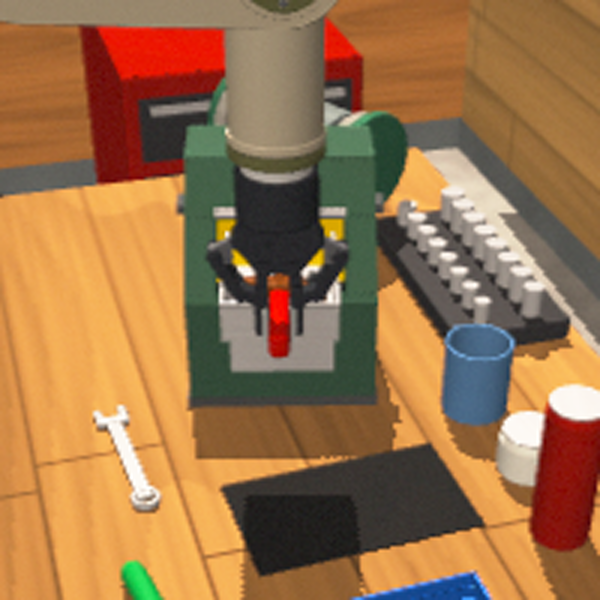

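View pics/k1c.png

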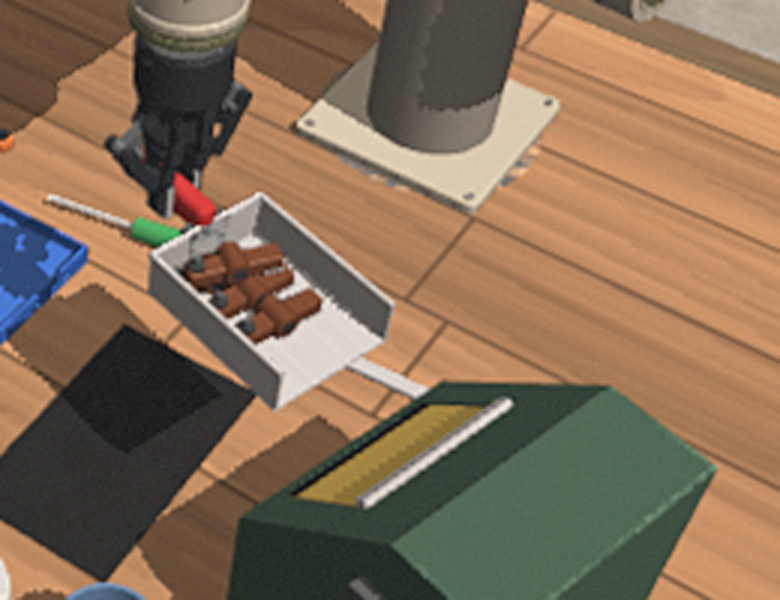

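```bash
python3 - <<'E'
from h import *
S=cam("scene");D=cam("side"); p,R=Rt()
for y in (-58,58):
    X=p+R.apply([188,y,29]); a=proj(S,X); print("lip corner k1c px",np.round((a-[300,100])*3))
u=np.array([np.cos(np.radians(BY)),np.sin(np.radians(BY))]); v=np.array([-u[1],u[0]])
for bx,by,z in ((-100,-75,149),(-100,75,149),(-34,-75,210),(-34,75,210),(-110,-110,140),(-110,110,140),(20,110,260),(20,-110,260)):
    X=np.r_[BC+bx*u+by*v,z]; print((bx,by),np.round((proj(S,X)-[300,100])*3),"side k1s",np.round((proj(D,X)-[200,60])*3))
E
```

```text
lip corner k1c px [383. 337.]
lip corner k1c px [272. 407.]
(-100, -75) [284. 497.] side k1s [345. 292.]
(-100, 75) [423. 403.] side k1s [213. 293.]
(-34, -75) [358. 508.] side k1s [344. 217.]
(-34, 75) [504. 407.] side k1s [213. 217.]
(-110, -110) [239. 518.] side k1s [376. 303.]
(-110, 110) [442. 382.] side k1s [182. 304.]
(20, 110) [611. 387.] side k1s [183. 156.]
(20, -110) [390. 546.] side k1s [373. 156.]
```

```bash
python3 -m creep '0.2 0 -0.1 0 -3 0 1.6; 0.5 0 -0.1 0 -5 0 1.6; 1.5 0 0.1 0 -6 0 1.6; 2.5 0 0.4 0 -7 0 1.6; 3.5 0 0.6 0 -8 0 1.6; 4.5 0 0.8 0 -8 0 1.6; 5 0 0.9 0 -8 0 1.6; 5 0 0.9 0 -8 0 1.6; 5 0 0.9 0 -8 0 1.6'
python3 - <<'E'
from h import *
im=imaging.snapshot("scene"); crop(im,300,100,560,300,3,"k2c.png")
im=imaging.snapshot("wrist"); cv2.imwrite("pics/k2w.png",im[:,:,::-1])
print(lipnow(),r.sense()["joint_pos"])
for q in ((-75,160,10),(-55,150,12),(-40,140,15),(-37,122,28),(-39,103,42)): print(lipcmd(*q))
E
```

```text
time: 30.85
tool_pos: [508.0, 32.3, 224.3]
tcp_rot: [-180.0, 8.0, 74.6]
ft_force: [-0.3, 0.1, -6.7]
finger_gap: 18.4
[-96.1  -0.6 170.4   8.   74.5] [ 3.28846016 -3.45280667 97.54454607 -7.62033557 88.51325104 19.10951477]
lip (-75, 160, 10) tcp [514.  54. 220.]  cmd [ 2.34 -0.05  0.09] [ 0.   -1.96 -0.05]
lip (-55, 150, 12) tcp [520.  76. 216.]  cmd [ 4.59 -0.05  0.15] [-0.   -3.96 -0.05]
lip (-40, 140, 15) tcp [525.  94. 216.]  cmd [ 6.46 -0.05 -0.04] [-0.   -6.96 -0.05]
lip (-37, 122, 28) tcp [531. 117. 235.]  cmd [ 8.61 -0.05 -2.29] [-1.000e-02 -1.996e+01 -5.000e-02]
lip (-39, 103, 42) tcp [539. 146. 250.]  cmd [11.37 -0.05 -4.15] [-1.000e-02 -3.396e+01 -5.000e-02]
```

View pics/k2c.png

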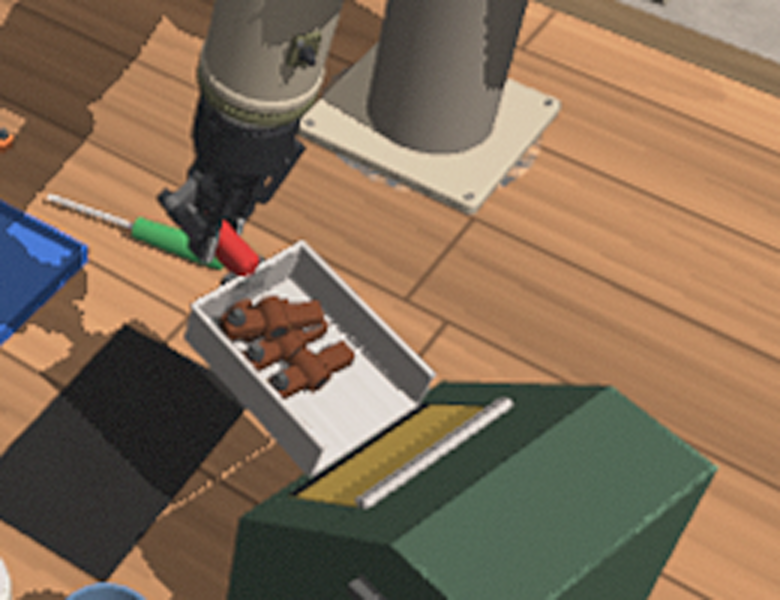

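View pics/k2w.png

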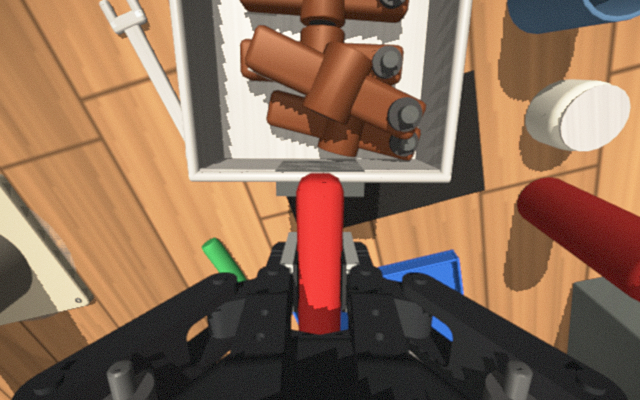

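The lip sits centred on the mouth and the load hasn't shifted. I'm pushing the flap in now, still at a shallow tilt.

```bash
python3 -m creep '0.8 0 0 0 -0.7 0 1.6; 1.6 0 0.1 0 -1.3 0 1.6; 2.4 0 0.1 0 -2 0 1.6; 3.2 0 0.1 0 -2.7 0 1.6; 4 0 0.1 0 -3.4 0 1.6; 4.6 0 0.1 0 -4 0 1.6; 5.3 0 0.1 0 -5 0 1.6; 6 0 0 0 -6 0 1.6; 6.5 0 0 0 -7 0 1.6; 6.5 0 0 0 -7 0 1.6; 6.5 0 0 0 -7 0 1.6'
python3 - <<'E'
from h import *
im=imaging.snapshot("scene"); crop(im,300,100,560,300,3,"k3c.png")
im=imaging.snapshot("wrist"); cv2.imwrite("pics/k3w.png",im[:,:,::-1])
print(lipnow(),r.sense()["joint_pos"])
for q in ((-37,130,22),(-37,122,28),(-38,112,35),(-39,103,42),(-38,100,45)): print(lipcmd(*q))
E
```

```text
time: 32.05
tool_pos: [524.9, 94.0, 214.7]
tcp_rot: [-180.0, 15.1, 74.6]
ft_force: [-1.4, -4.1, -6.9]
finger_gap: 18.3
[-40.1  -0.5 139.1  15.1  74.5] [ 13.52905777   5.32655044  90.58750405 -13.13931998  91.49835633
  29.49644262]
lip (-37, 130, 22) tcp [528. 107. 226.]  cmd [ 1.02 -0.04 -1.45] [-0.04 -6.93 -0.05]
lip (-37, 122, 28) tcp [531. 117. 235.]  cmd [ 1.85 -0.04 -2.56] [ -0.04 -12.93  -0.05]
lip (-38, 112, 35) tcp [535. 131. 243.]  cmd [ 2.99 -0.04 -3.68] [ -0.04 -19.93  -0.05]
lip (-39, 103, 42) tcp [539. 146. 250.]  cmd [ 4.36 -0.05 -4.75] [ -0.05 -26.93  -0.04]
lip (-38, 100, 45) tcp [541. 155. 253.]  cmd [ 5.13 -0.05 -5.28] [ -0.05 -29.93  -0.04]
```

View pics/k3c.png

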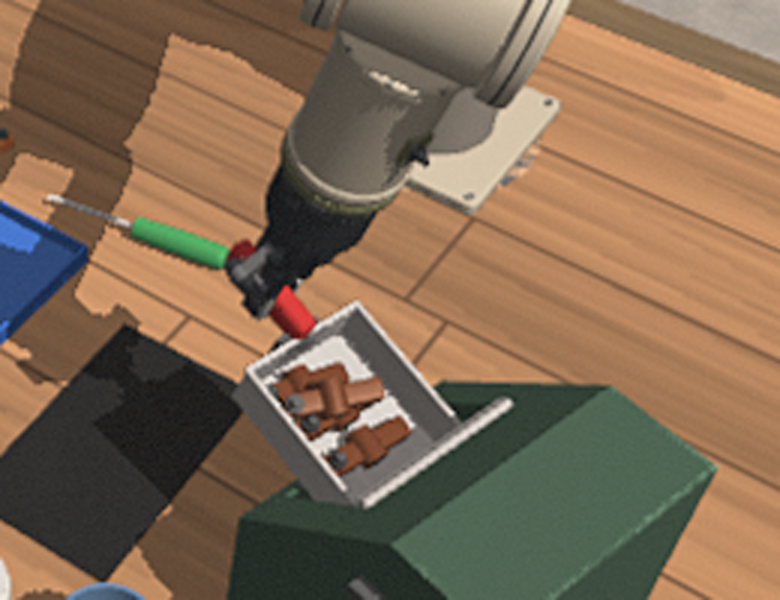

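View pics/k3w.png

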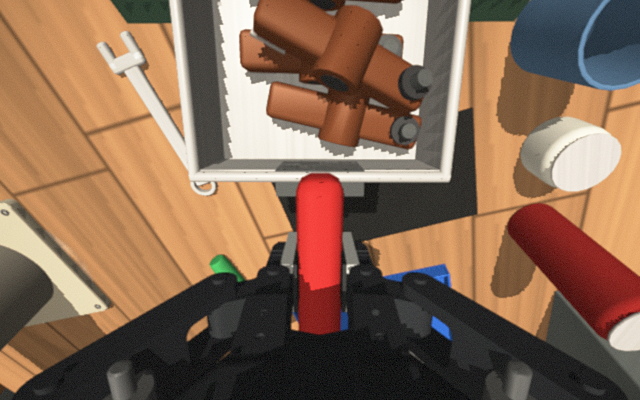

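```bash
python3 -m creep '0.5 0 -0.8 0 -3.5 0 1.6; 1 0 -1.45 0 -7 0 1.6; 1.4 0 -2 0 -10 0 1.6; 1.85 0 -2.55 0 -13 0 1.6; 2.4 0 -3.1 0 -16.5 0 1.6; 3 0 -3.7 0 -20 0 1.6; 3.7 0 -4.2 0 -23.5 0 1.6; 4.4 0 -4.75 0 -27 0 1.6; 5.1 0 -5.3 0 -30 0 1.6; 5.1 0 -5.3 0 -30 0 1.6; 5.1 0 -5.3 0 -30 0 1.6; 5.1 0 -5.3 0 -30 0 1.6; 5.1 0 -5.3 0 -30 0 1.6; 5.1 0 -5.3 0 -30 0 1.6'
python3 - <<'E'
from h import *
im=imaging.snapshot("scene"); crop(im,300,100,560,300,3,"k4c.png")
im=imaging.snapshot("wrist"); cv2.imwrite("pics/k4w.png",im[:,:,::-1])
print(lipnow(),r.sense()["joint_pos"])
E
```

```text
time: 33.55
tool_pos: [541.9, 153.9, 253.6]
tcp_rot: [180.0, 45.0, 74.5]
ft_force: [0.1, -1.4, -5.5]
finger_gap: 18.6
[-38.6  -0.9 100.7  45.   74.5] [ 29.39027912  30.46702239  66.14764836 -33.4189265  114.476659
  39.35108158]
```

View pics/k4c.png

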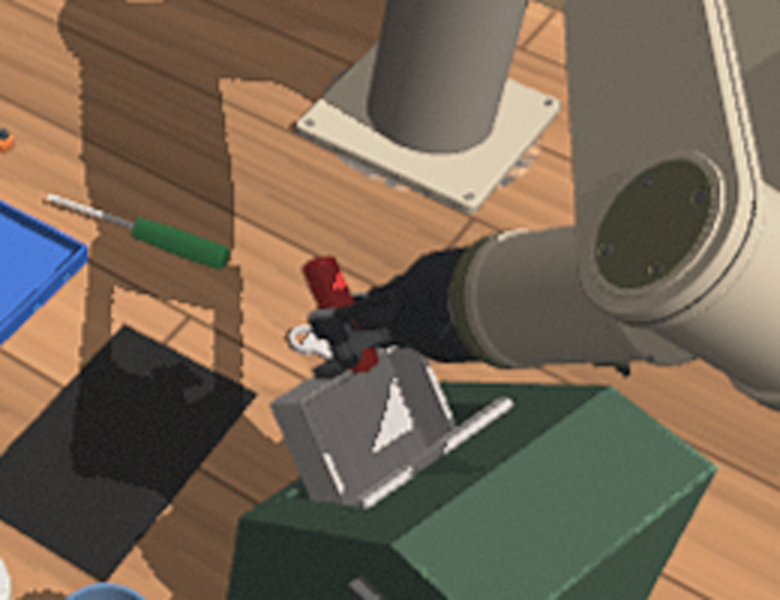

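View pics/k4w.png

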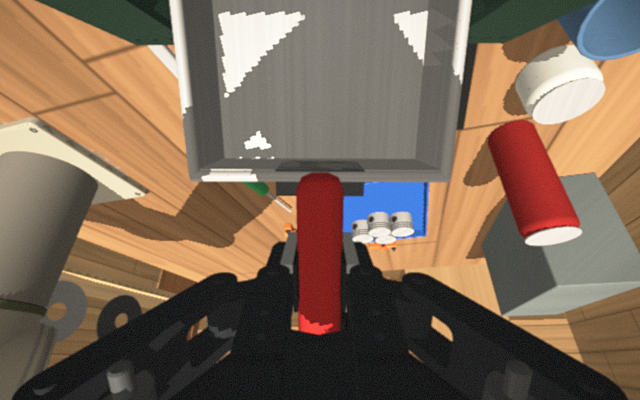

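```bash
python3 -m creep '0 0 0 0 0 0 1.6; 0 0 -0.3 0 -3 0 1.6; 0 0 0 0 0 0 1.6; 0 0 -0.3 0 -3 0 1.6; 0 0 0 0 0 0 1.6; 0 0 -0.3 0 -4 0 1.6; 0 0 -0.3 0 -4 0 1.6; 0 0 -0.3 0 -4 0 1.6; 0 0 0 0 0 0 1.6; 0 0 0 0 0 0 1.6;0 0 0 0 0 0 1.6'
python3 - <<'E'
from h import *
im=imaging.snapshot("side"); crop(im,220,60,380,220,4,"k5s.png")
print(lipnow(),r.sense()["ft_force"],r.sense()["wrist_torque"])
E
```

```text
time: 34.75
tool_pos: [542.1, 153.7, 254.7]
tcp_rot: [179.8, 45.0, 74.4]
ft_force: [0.2, -2.8, -3.6]
finger_gap: 18.5
[-38.8  -1.3 101.4  45.   74.4] [ 0.23829668 -1.59613542 -4.48853339] [ 0.03718142 -0.17850387  0.0790777 ]
```

View pics/k5s.png

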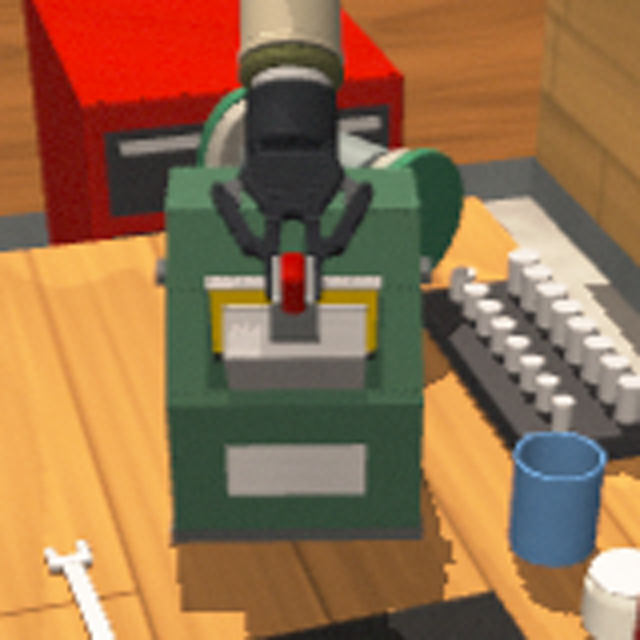

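```bash
python3 - <<'E'
from h import *
for q in ((-39,103,42),(-37,122,28),(-40,140,15)): print(lipcmd(*q))
E
```

```text
lip (-39, 103, 42) tcp [539. 146. 250.]  cmd [-0.25 -0.08  0.9 ] [-0.03  3.02 -0.14]
lip (-37, 122, 28) tcp [531. 117. 235.]  cmd [-1.33 -0.08  4.05] [-1.000e-02  1.702e+01 -1.400e-01]
lip (-40, 140, 15) tcp [525.  94. 216.]  cmd [-1.69 -0.07  7.14] [ 0.   30.02 -0.14]
```

```bash
python3 -m creep '-0.25 0 0.9 0 3 0 1.6; -0.6 0 1.8 0 7 0 1.6; -0.9 0 2.8 0 11.5 0 1.6; -1.3 0 4 0 17 0 1.6; -1.4 0 4.9 0 21 0 1.6; -1.5 0 6 0 25.5 0 1.6; -1.7 0 7.1 0 30 0 1.6; -1.7 0 7.1 0 30 0 1.6; -1.7 0 7.1 0 30 0 1.6'
python3 - <<'E'
from h import *
im=imaging.snapshot("scene"); crop(im,300,100,560,300,3,"k6c.png")
im=imaging.snapshot("wrist"); cv2.imwrite("pics/k6w.png",im[:,:,::-1])
print(lipnow(),r.sense()["ft_force"])
for q in ((-55,150,12),(-75,162,10),(-95,172,8),(-140,205,0)): print(lipcmd(*q))
E
```

```text
time: 35.7
tool_pos: [524.8, 92.0, 216.5]
tcp_rot: [179.9, 15.2, 74.4]
ft_force: [-0.9, -5.1, -2.8]
finger_gap: 18.5
[-41.2  -1.3 140.2  15.2  74.4] [-0.69048149 -5.15132332 -2.49477218]
lip (-55, 150, 12) tcp [520.  76. 216.]  cmd [-1.72 -0.07  0.46] [ 0.02  3.18 -0.16]
lip (-75, 162, 10) tcp [514.  54. 222.]  cmd [-4.01 -0.06  0.48] [ 0.02  5.18 -0.16]
lip (-95, 172, 8) tcp [508.  33. 226.]  cmd [-6.23 -0.06  0.71] [ 0.03  7.18 -0.16]
lip (-140, 205, 0) tcp [494. -16. 233.]  cmd [-11.31  -0.04   1.35] [ 0.04 15.18 -0.16]
```

View pics/k6c.png

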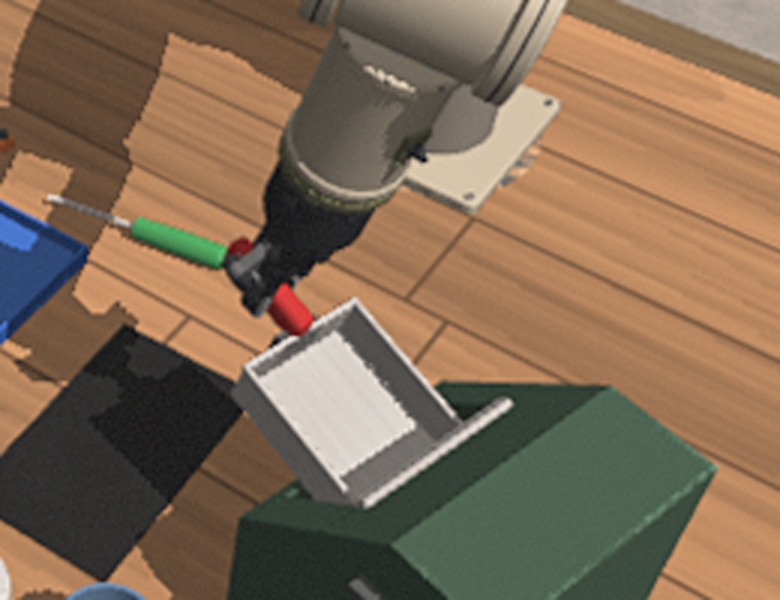

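View pics/k6w.png

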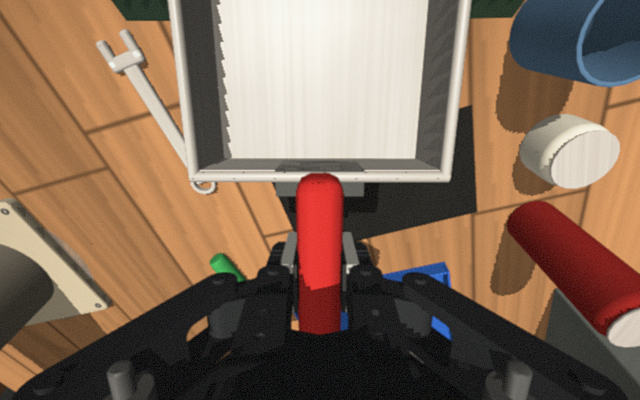

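The pan is empty as far as the cameras see, and the vertical load fell from about 6.9 N to 2.5 N. Backing out.

```bash
python3 -m creep '-0.8 0 0.2 0 1.6 0 1.6; -1.7 0 0.4 0 3.2 0 1.6; -2.8 0 0.5 0 4.2 0 1.6; -4 0 0.5 0 5.2 0 1.6; -5.1 0 0.6 0 6.2 0 1.6; -6.2 0 0.7 0 7.2 0 1.6; -8 0 0.9 0 10 0 1.6; -10 0 1.1 0 13 0 1.6; -11.3 0 1.3 0 15.2 0 1.6; -11.3 0 1.3 0 15.2 0 1.6; -11.3 0 1.3 0 15.2 0 1.6'
python3 - <<'E'
from h import *
im=imaging.snapshot("scene"); crop(im,300,100,560,300,3,"k7c.png")
print(lipnow(),r.sense()["ft_force"])
print(cmd([459,-9,150],[180,0,-1]))
E
```

```text
time: 36.9
tool_pos: [494.9, -16.2, 234.0]
tcp_rot: [179.9, -0.0, 74.3]
ft_force: [0.0, -0.2, -2.6]
finger_gap: 18.2
[-139.7   -1.2  205.8   -0.    74.4] [-0.40270521  1.00014633 -2.62976413]
(array([-0.33, -3.66,  8.37]), array([ 7.000e-02, -8.000e-02,  7.542e+01]))
```

View pics/k7c.png

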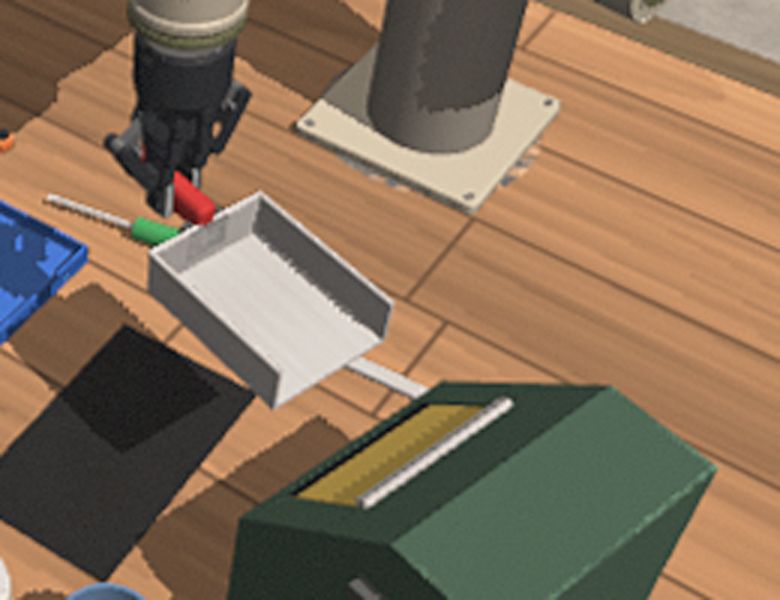

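Scoop is empty, flap is shut, and nothing is lying outside the bin. Returning it to the mat.

```bash
python3 -m creep '0 -0.3 0 0 0 5 1.6; 0 -0.6 0 0 0 12 1.6; -0.1 -1 0 0 0 19 1.6; -0.1 -1.3 0 0 0 26 1.6; -0.2 -1.6 0 0 0 33 1.6; -0.2 -2 0 0 0 40 1.6; -0.3 -2.4 0 0 0 47 1.6; -0.3 -2.8 0 0 0 54 1.6; -0.3 -3.2 0 0 0 61 1.6; -0.3 -3.5 1 0 0 68 1.6; -0.3 -3.6 3 0 0 73 1.6; -0.3 -3.7 5 0 0 75.4 1.6; -0.3 -3.7 8 0 0 75.4 1.6; -0.3 -3.7 10 0 0 75.4 1.6; -0.3 -3.7 12 0 0 75.4 1.6; -0.3 -3.7 12 0 0 75.4 1.6;-0.3 -3.7 12 0 0 75.4 1.6'
python3 - <<'E'
from h import *
im=imaging.snapshot("wrist"); cv2.imwrite("pics/l1.png",im[:,:,::-1])
im=imaging.snapshot("side"); crop(im,230,80,430,280,3,"l1s.png")
print(cmd([460,-7,33],[180,0,-1]))
E
```

```text
time: 38.65
tool_pos: [458.5, -7.8, 113.7]
tcp_rot: [-180.0, -0.0, -0.9]
ft_force: [-0.2, -0.1, -1.8]
finger_gap: 18.1
(array([-0.  , -0.13,  8.21]), array([ 0.01, -0.21,  0.06]))
```

View pics/l1.png

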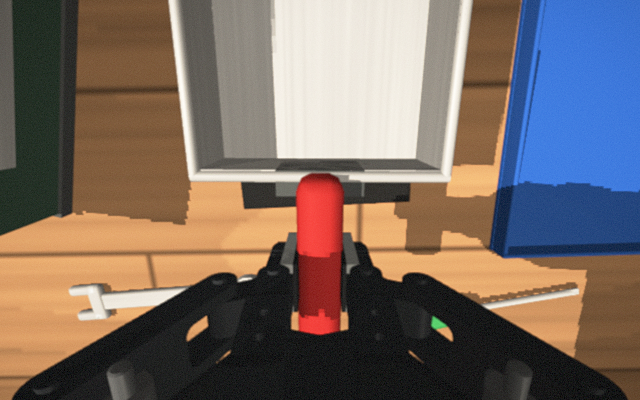

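View pics/l1s.png

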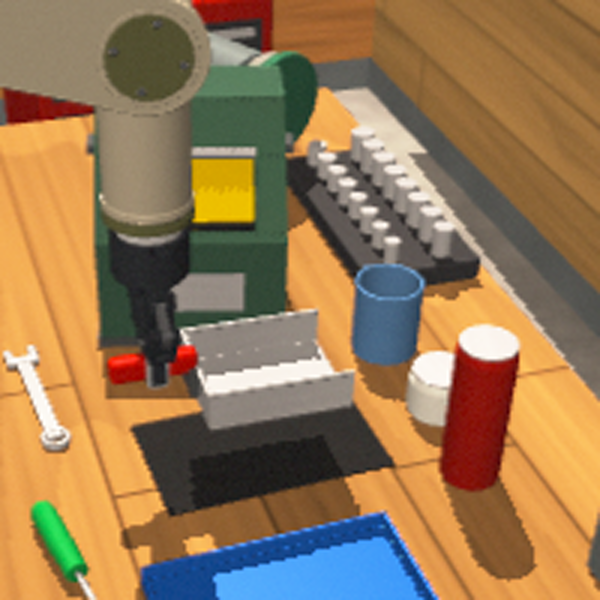

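```bash
python3 -m creep '0 -0.1 2 0 0 0 1.6; 0 -0.1 4 0 0 0 1.6; 0 -0.1 6 0 0 0 1.6; 0 -0.1 7.2 0 0 0 1.6; 0 -0.1 7.8 0 0 0 1.6; 0 -0.1 8.1 0 0 0 1.6; 0 -0.1 8.1 0 0 0 1.6; 0 -0.1 8.1 0 0 0 3; 0 -0.1 8.1 0 0 0 4.5; 0 -0.1 8.1 0 0 0 4.5; 0 -0.1 8.1 0 0 0 4.5; 0 -0.1 6 0 0 0 4.5; 0 -0.1 2 0 0 0 4.5; 0 -0.1 -2 0 0 0 4.5; 0 -0.1 -6 0 0 0 4.5; 0 -0.1 -9 0 0 0 4.5; 0 -0.1 -9 0 0 0 4.5; 0 -0.1 -9 0 0 0 4.5' 40
python3 - <<'E'
from h import *
im=imaging.snapshot("wrist"); cv2.imwrite("pics/l2.png",im[:,:,::-1])
im=imaging.snapshot("side"); crop(im,230,80,430,280,3,"l2s.png")
im=imaging.snapshot("scene"); cv2.imwrite("pics/l2c.png",im[:,:,::-1])
print(cmd([590,-325,240],[180,0,0]))
E
```

```text
time: 40.55
tool_pos: [460.0, -7.3, 206.0]
tcp_rot: [180.0, -0.3, -0.9]
ft_force: [-0.4, -0.3, 0.2]
finger_gap: 45.1
(array([13.67, 31.57, -3.64]), array([-0.  , -0.06, -0.94]))
```

View pics/l2.png

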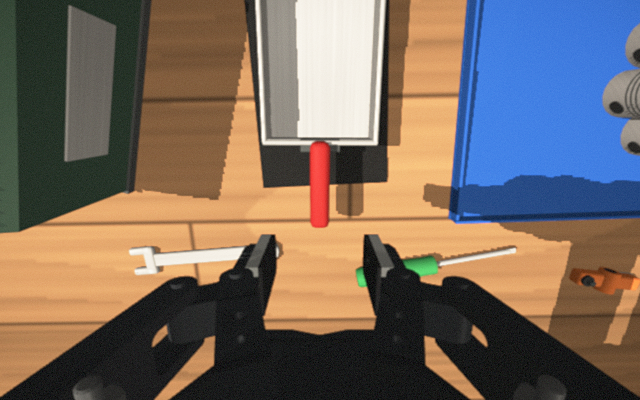

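View pics/l2s.png

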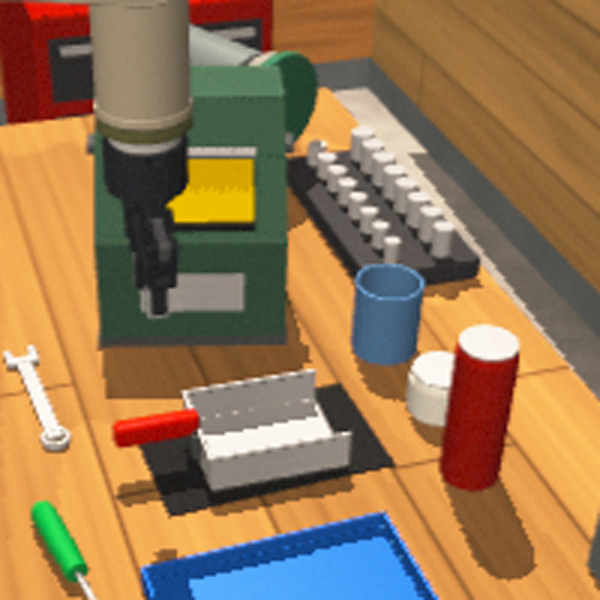

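View pics/l2c.png

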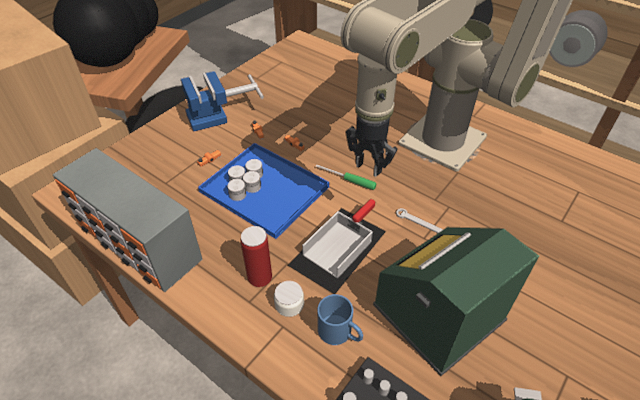

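The scoop is back flat on the mat and empty. The flap looks shut and the bystanders haven't moved. Pistons next: moving to a view above the tray.

```bash
python3 -m creep '2 4.5 -1 0 0 0 5; 4 9 -2 0 0 0 6; 6 13.5 -3 0 0 0 6; 8 18 -3.5 0 0 0 7; 10 22.5 -3.6 0 0 0 7; 12 27 -3.6 0 0 0 7; 13.3 30.5 -3.6 0 0 0 7; 13.7 31.6 -3.6 0 0 -0.9 7; 13.7 31.6 -3.6 0 0 -0.9 7; 13.7 31.6 -3.6 0 0 -0.9 7; 13.7 31.6 -3.6 0 0 -0.9 7'
python3 - <<'E'
from h import *
c=cam("wrist"); im=imaging.snapshot("wrist"); crop(im,170,90,470,310,2.6,"m1.png")
print(r.sense()["tool_pos"])
hsv=cv2.cvtColor(np.ascontiguousarray(im),cv2.COLOR_RGB2HSV)
m=((hsv[...,1]<60)&(hsv[...,2]>200)).astype(np.uint8)*255; m[:120]=0; m[300:]=0; m[:,:190]=0; m[:,440:]=0
cs,_=cv2.findContours(m,cv2.RETR_EXTERNAL,cv2.CHAIN_APPROX_NONE)
for k in cs:
    if cv2.contourArea(k)>200:
        (x,y),R=cv2.minEnclosingCircle(k); print((round(x),round(y)),round(R,1),round(cv2.contourArea(k)),np.round(ray(c,x,y,46),1))
E
```

```text
time: 41.8
tool_pos: [590.2, -323.6, 239.5]
tcp_rot: [-180.0, -0.0, 0.0]
ft_force: [-0.5, 0.3, 0.1]
finger_gap: 69.9
[ 590.27614687 -323.68056805  239.86368438]
(363, 244) 20.2 1128 [ 501.8 -378.3   46. ]
(339, 211) 20.7 1231 [ 545.6 -347.4   46. ]
(382, 203) 21.1 1264 [ 555.2 -399.4   46. ]
(350, 169) 21.7 1393 [ 596.7 -359.7   46. ]
```

View pics/m1.png

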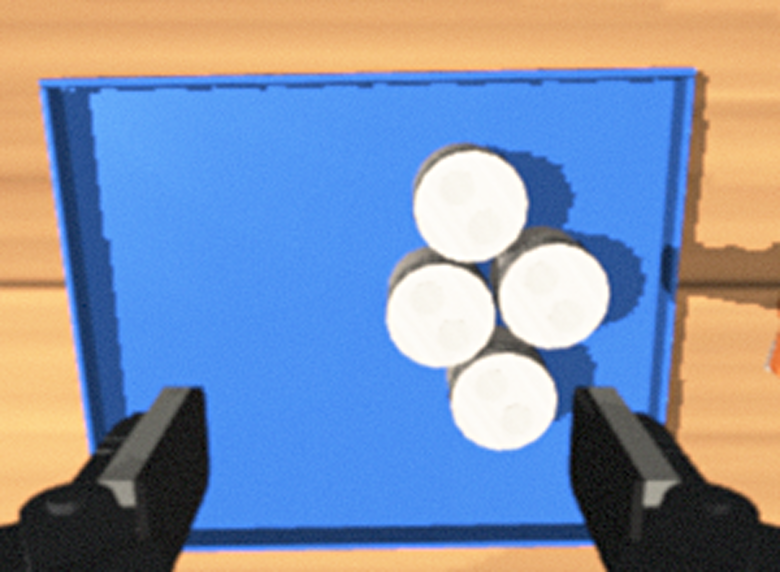

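Piston crowns are at (363,244), (339,211), (382,203) and (350,169), all upright. Right one stays. I'll spread the other three, starting with the outer top one.

```bash
python3 - <<'E'
from h import *
print(cmd([596.7,-359.7,100],[180,0,14]));print(cmd([596.7,-359.7,20],[180,0,14]))
E
```

```text
(array([ 0.62,  3.61, 13.99]), array([-1.000e-02, -6.000e-02, -1.395e+01]))
(array([ 0.62,  3.61, 21.99]), array([-1.000e-02, -6.000e-02, -1.395e+01]))
```

```bash
python3 -m creep '0.3 1.5 4 0 0 -7 6.8; 0.6 3 8 0 0 -14 6.8; 0.6 3.6 12 0 0 -14 6.8; 0.6 3.6 14 0 0 -14 6.8; 0.6 3.6 14 0 0 -14 6.8; 0.6 3.6 14 0 0 -14 6.8'
python3 - <<'E'
from h import *
im=imaging.snapshot("wrist"); cv2.imwrite("pics/n1.png",im[:,:,::-1])
print(cmd([596.7,-359.7,20],[180,0,14]))
E
```

```text
time: 42.45
tool_pos: [596.8, -358.8, 100.8]
tcp_rot: [180.0, -0.1, 14.1]
ft_force: [0.2, 1.1, 0.6]
finger_gap: 67.9
(array([-0.12, -0.03,  8.24]), array([ 0.13, -0.18,  0.09]))
```

View pics/n1.png

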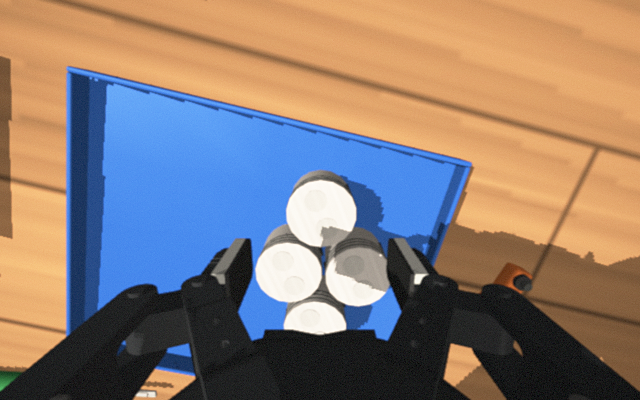

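```bash
python3 -m creep '-0.1 0 3 0 0 0 6.8; -0.1 0 5 0 0 0 6.8; -0.1 0 7 0 0 0 6.8; -0.1 0 8.1 0 0 0 6.8; -0.1 0 8.1 0 0 0 6.8; -0.1 0 8.1 0 0 0 4.7; -0.1 0 8.1 0 0 0 4.7; -0.1 0 8.1 0 0 0 4.7; -0.1 0 8.1 0 0 0 4.7; -0.1 0 8.1 0 0 0 4.7; -0.1 0 7 0 0 0 4.7; 0 0 5.5 0 0 0 4.7; 0 0 4.5 0 0 0 4.7; 0 0 4.5 0 0 0 4.7' 40
python3 - <<'E'
from h import *
im=imaging.snapshot("wrist"); cv2.imwrite("pics/n2.png",im[:,:,::-1])
print(cmd([600,-285,21.5],[180,0,14]))
E
```

```text
time: 43.9
tool_pos: [599.5, -360.7, 60.9]
tcp_rot: [179.7, -0.4, 14.1]
ft_force: [-0.2, -0.6, -1.5]
finger_gap: 48.7
(array([ 1.93, -7.29,  3.76]), array([ 0.26, -0.29,  0.1 ]))
```

View pics/n2.png

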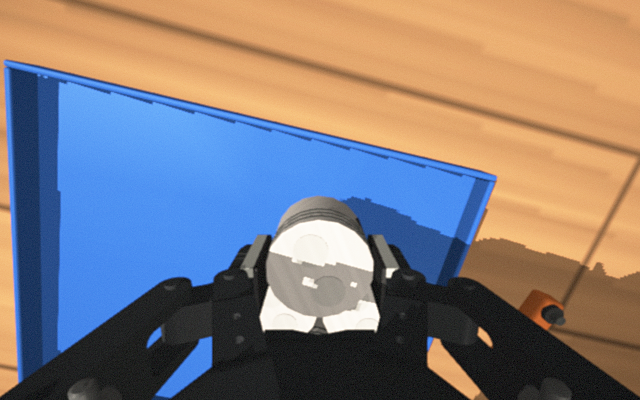

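```bash
python3 -m creep '0.6 -2 -0.2 0 0 0 4.7; 1.1 -4.2 -0.2 0 0 0 4.7; 1.6 -6.2 0 0 0 0 4.7; 1.9 -7.3 0.5 0 0 0 4.7; 1.9 -7.3 2 0 0 0 4.7; 1.9 -7.3 3.2 0 0 0 4.7; 1.9 -7.3 3.8 0 0 0 4.7; 1.9 -7.3 4 0 0 0 4.7; 1.9 -7.3 4 0 0 0 4.7; 1.9 -7.3 4 0 0 0 5.2; 1.9 -7.3 4 0 0 0 5.8; 1.9 -7.3 4 0 0 0 6.8; 1.9 -7.3 4 0 0 0 6.8; 1.9 -7.3 2 0 0 0 6.8; 1.9 -7.3 -2 0 0 0 6.8; 1.9 -7.3 -5 0 0 0 6.8; 1.9 -7.3 -5 0 0 0 6.8; 1.9 -7.3 -5 0 0 0 6.8'
python3 - <<'E'
from h import *
im=imaging.snapshot("wrist"); cv2.imwrite("pics/n3.png",im[:,:,::-1])
print(cmd([502,-378.5,105],[180,0,7]))
E
```

```text
time: 45.75
tool_pos: [599.8, -285.2, 110.0]
tcp_rot: [179.7, -0.4, 14.1]
ft_force: [-0.0, 0.3, -0.7]
finger_gap: 68.1
(array([-11.68,   6.74,   0.31]), array([ 0.22, -0.28,  7.09]))
```

View pics/n3.png

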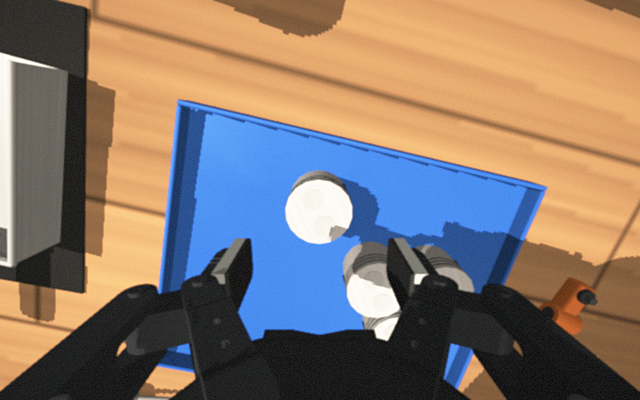

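```bash
python3 -m creep '-4 2.3 0 0 0 3.5 6.8; -8 4.6 0 0 0 7 6.8; -11 6.4 0 0 0 7 6.8; -11.7 6.7 0.3 0 0 7 6.8; -11.7 6.7 0.3 0 0 7 6.8; -11.7 6.7 0.3 0 0 7 6.8; -11.7 6.7 0.3 0 0 7 6.8'
python3 - <<'E'
from h import *
c=cam("wrist"); im=imaging.snapshot("wrist"); cv2.imwrite("pics/n4.png",im[:,:,::-1])
print(cmd([502,-378.5,20],[180,0,7]))
E
```

```text
time: 46.5
tool_pos: [502.4, -376.9, 104.5]
tcp_rot: [179.9, -0.3, 7.2]
ft_force: [0.4, 0.3, 0.3]
finger_gap: 67.8
(array([-0.11,  0.12,  8.48]), array([ 0.17, -0.28,  0.19]))
```

View pics/n4.png

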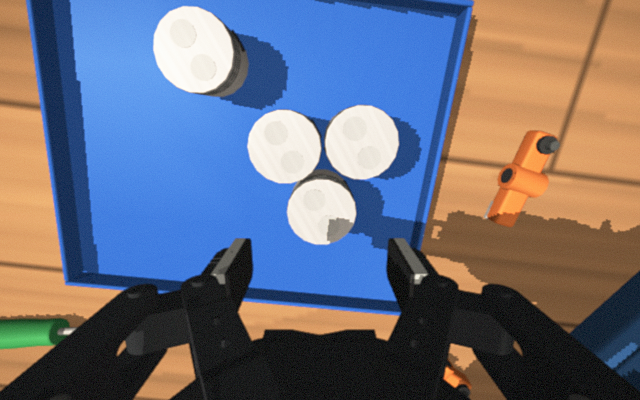

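```bash
python3 -m creep '-0.1 0.1 3 0 0 0 6.8; -0.1 0.1 5 0 0 0 6.8; -0.1 0.1 7 0 0 0 6.8; -0.1 0.1 8.4 0 0 0 6.8; -0.1 0.1 8.4 0 0 0 6.8; -0.1 0.1 8.4 0 0 0 4.7; -0.1 0.1 8.4 0 0 0 4.7; -0.1 0.1 8.4 0 0 0 4.7; -0.1 0.1 8.4 0 0 0 4.7; -0.1 0.1 8.4 0 0 0 4.7; -0.1 0.1 7.4 0 0 0 4.7; -0.1 0.1 5.5 0 0 0 4.7; -0.1 0.1 4.5 0 0 0 4.7; -0.1 0.1 4.5 0 0 0 4.7' 40
python3 - <<'E'
from h import *
im=imaging.snapshot("wrist"); cv2.imwrite("pics/n5.png",im[:,:,::-1])
print(cmd([465,-298,20.5],[180,0,7]))
E
```

```text
time: 47.95
tool_pos: [503.1, -379.4, 62.3]
tcp_rot: [179.7, -0.4, 7.2]
ft_force: [0.8, 0.0, -1.5]
finger_gap: 48.9
(array([-2.74, -8.5 ,  3.98]), array([ 0.26, -0.36,  0.18]))
```

View pics/n5.png

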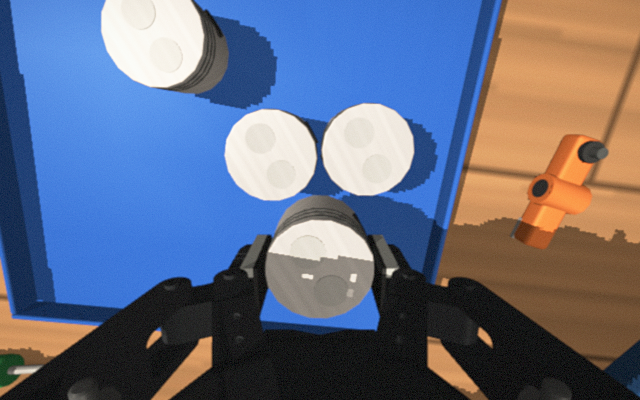

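```bash
python3 -m creep '-1.5 -1 -0.2 0 0 0 4.7; -2.5 -3.5 -0.2 0 0 0 4.7; -2.7 -6 0 0 0 0 4.7; -2.7 -8.5 0.5 0 0 0 4.7; -2.7 -8.5 2 0 0 0 4.7; -2.7 -8.5 3.3 0 0 0 4.7; -2.7 -8.5 3.9 0 0 0 4.7; -2.7 -8.5 4.1 0 0 0 4.7; -2.7 -8.5 4.1 0 0 0 4.7; -2.7 -8.5 4.1 0 0 0 5.2; -2.7 -8.5 4.1 0 0 0 5.8; -2.7 -8.5 4.1 0 0 0 6.8; -2.7 -8.5 4.1 0 0 0 6.8; -2.7 -8.5 2 0 0 0 6.8; -2.7 -8.5 -2 0 0 0 6.8; -2.7 -8.5 -5 0 0 0 6.8; -2.7 -8.5 -5 0 0 0 6.8; -2.7 -8.5 -5 0 0 0 6.8'
python3 - <<'E'
from h import *
im=imaging.snapshot("wrist"); cv2.imwrite("pics/n6.png",im[:,:,::-1])
print(cmd([546,-347.5,110],[180,0,100]))
E
```

```text
time: 49.8
tool_pos: [465.3, -298.2, 111.0]
tcp_rot: [179.7, -0.4, 7.2]
ft_force: [0.8, 0.2, 0.1]
finger_gap: 68.1
(array([7.46, 5.98, 0.03]), array([ 4.600e-01, -6.000e-02, -9.282e+01]))
```

View pics/n6.png

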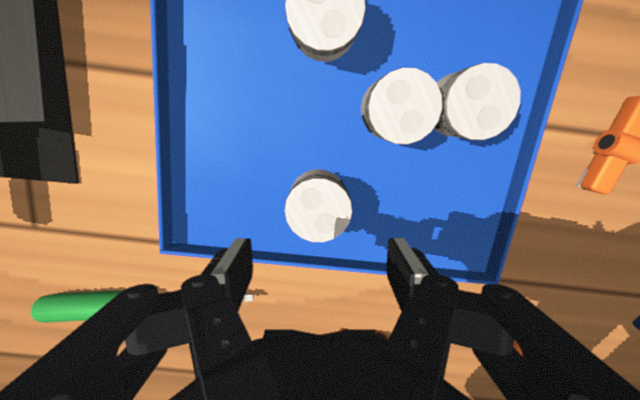

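```bash
python3 -m creep '1.5 1.2 -1 0 0 -8 6.8; 3 2.4 -1 0 0 -16 6.8; 4.5 3.6 -1 0 0 -24 6.8; 6 4.8 -1 0 0 -32 6.8; 7.4 6 -1 0 0 -40 6.8; 7.4 6 -1 0 0 -48 6.8; 7.4 6 -1 0 0 -56 6.8; 7.4 6 -1 0 0 -64 6.8; 7.4 6 -1 0 0 -72 6.8; 7.4 6 -0.5 0 0 -80 6.8; 7.4 6 0 0 0 -88 6.8; 7.5 6 0 0.4 0 -92.8 6.8; 7.5 6 0 0.4 0 -92.8 6.8; 7.5 6 0 0.4 0 -92.8 6.8; 7.5 6 0 0.4 0 -92.8 6.8'
python3 - <<'E'
from h import *
im=imaging.snapshot("wrist"); cv2.imwrite("pics/n7.png",im[:,:,::-1])
print(cmd([546,-347.5,20],[180,0,100]))
E
```

```text
time: 51.35
tool_pos: [546.1, -347.5, 109.5]
tcp_rot: [180.0, -0.0, 99.9]
ft_force: [-0.1, 0.5, 0.3]
finger_gap: 67.7
(array([ 0.01, -0.03,  8.99]), array([ 0.06, -0.02, -0.12]))
```

View pics/n7.png

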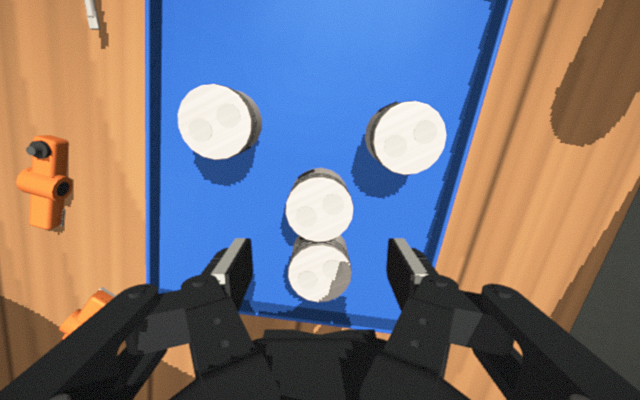

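```bash
python3 -m creep '0 0 3 0 0 0 6.8; 0 0 6 0 0 0 6.8; 0 0 8 0 0 0 6.8; 0 0 8.9 0 0 0 6.8; 0 0 8.9 0 0 0 6.8; 0 0 8.9 0 0 0 4.7; 0 0 8.9 0 0 0 4.7; 0 0 8.9 0 0 0 4.7; 0 0 8.9 0 0 0 4.7; 0 0 8.9 0 0 0 4.7; 0 0 8 0 0 0 4.7; 0 0 5.5 0 0 0 4.7; 0 0 2.5 0 0 0 4.7; 0 0 -0.5 0 0 0 4.7; 0 0 -0.5 0 0 0 4.7;  0 0 -0.5 0 0 0 4.7' 40
python3 - <<'E'
from h import *
im=imaging.snapshot("wrist"); cv2.imwrite("pics/n8.png",im[:,:,::-1])
print(cmd([540,-212,20.5],[180,0,100]))
E
```

```text
time: 53.0
tool_pos: [546.7, -347.9, 116.1]
tcp_rot: [179.9, 0.1, 99.9]
ft_force: [0.4, -0.2, -1.3]
finger_gap: 48.7
(array([13.42,  1.75,  9.41]), array([ 0.03, -0.06, -0.11]))
```

View pics/n8.png

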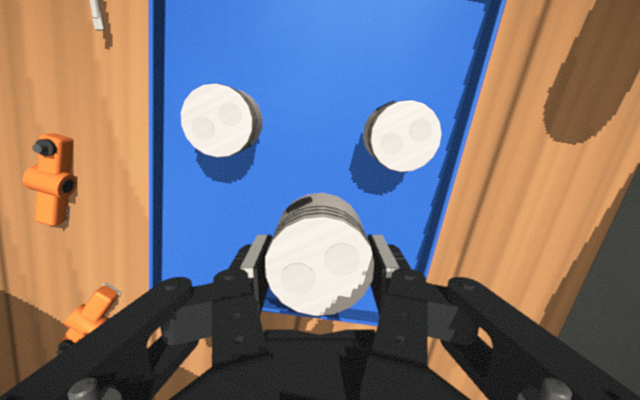

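```bash
python3 -m creep '4 0.5 0 0 0 0 4.7; 8 1 0 0 0 0 4.7; 11.5 1.5 0 0 0 0 4.7; 13.4 1.7 0.5 0 0 0 4.7; 13.4 1.75 3 0 0 0 4.7; 13.4 1.75 6 0 0 0 4.7; 13.4 1.75 8 0 0 0 4.7; 13.4 1.75 9.1 0 0 0 4.7; 13.4 1.75 9.45 0 0 0 4.7; 13.4 1.75 9.45 0 0 0 4.7; 13.4 1.75 9.45 0 0 0 5.2; 13.4 1.75 9.45 0 0 0 5.8; 13.4 1.75 9.45 0 0 0 6.8; 13.4 1.75 9.45 0 0 0 6.8; 13.4 1.75 7 0 0 0 6.8; 13.4 1.75 3 0 0 0 6.8; 13.4 1.75 -2 0 0 0 6.8; 13.4 1.75 -6 0 0 0 6.8; 13.4 1.75 -6 0 0 0 6.8'
python3 - <<'E'
from h import *
print(cmd([590,-310,260],[180,0,14]))
E
```

```text
time: 54.95
tool_pos: [543.9, -214.2, 182.6]
tcp_rot: [179.4, 0.4, 99.9]
ft_force: [-0.5, -0.1, 0.3]
finger_gap: 67.8
(array([-10.27,   2.98,  -7.64]), array([ 0.75, -0.15, 85.89]))
```

```bash
python3 -m creep '-2 0.5 -3 0 0 8 6.8; -4 1 -5 0 0 16 6.8; -6 1.5 -7 0 0 24 6.8; -8 2.3 -7.6 0 0 32 6.8; -10 2.9 -7.6 0 0 40 6.8; -10.3 3 -7.6 0 0 48 6.8; -10.3 3 -7.6 0 0 56 6.8; -10.3 3 -7.6 0 0 64 6.8; -10.3 3 -7.6 0 0 72 6.8; -10.3 3 -7.6 0 0 80 6.8; -10.3 3 -7.6 0.7 0 85.9 6.8; -10.3 3 -7.6 0.7 0 85.9 6.8; -10.3 3 -7.6 0.7 0 85.9 6.8; -10.3 3 -7.6 0.7 0 85.9 6.8'
python3 - <<'E'
from h import *
c=cam("wrist"); im=imaging.snapshot("wrist"); cv2.imwrite("pics/o1.png",im[:,:,::-1])
hsv=cv2.cvtColor(np.ascontiguousarray(im),cv2.COLOR_RGB2HSV)
m=((hsv[...,1]<70)&(hsv[...,2]>190)).astype(np.uint8)*255
cs,_=cv2.findContours(m,cv2.RETR_EXTERNAL,cv2.CHAIN_APPROX_NONE); P=[]
for k in cs:
    (x,y),R=cv2.minEnclosingCircle(k)
    if cv2.contourArea(k)>400 and 15<R<28:
        w=ray(c,x,y,46); P.append(w[:2]); print((round(x),round(y)),round(R,1),np.round(w,1))
P=np.array(P); print(np.round(np.linalg.norm(P[:,None]-P[None],axis=2)))
im=imaging.snapshot("side"); cv2.imwrite("pics/o1s.png",im[:,:,::-1])
im=imaging.snapshot("scene"); crop(im,180,100,560,380,2.1,"o1c.png")
E
```

```text
time: 56.35
tool_pos: [590.2, -310.2, 259.3]
tcp_rot: [-179.9, -0.1, 14.1]
ft_force: [-0.0, 0.3, 0.2]
finger_gap: 67.7
(287, 259) 18.7 [ 464.2 -297.7   46. ]
(24, 250) 24.7 [390.6  45.8  46. ]
(380, 215) 19.9 [ 554.  -399.8   46. ]
(231, 192) 20.7 [ 537.5 -209.5   46. ]
(301, 161) 20.8 [ 597.6 -285.2   46. ]
[[  0. 351. 136. 115. 134.]
 [351.   0. 475. 295. 390.]
 [136. 475.   0. 191. 123.]
 [115. 295. 191.   0.  97.]
 [134. 390. 123.  97.   0.]]
```

View pics/o1.png

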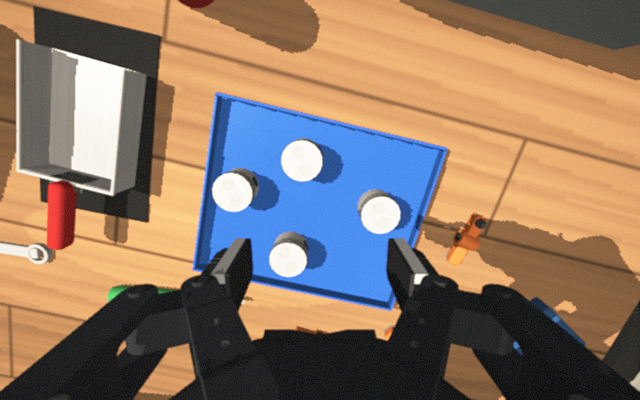

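View pics/o1s.png

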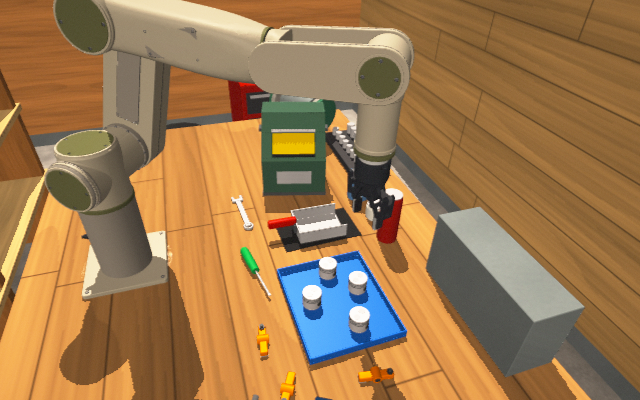

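View pics/o1c.png

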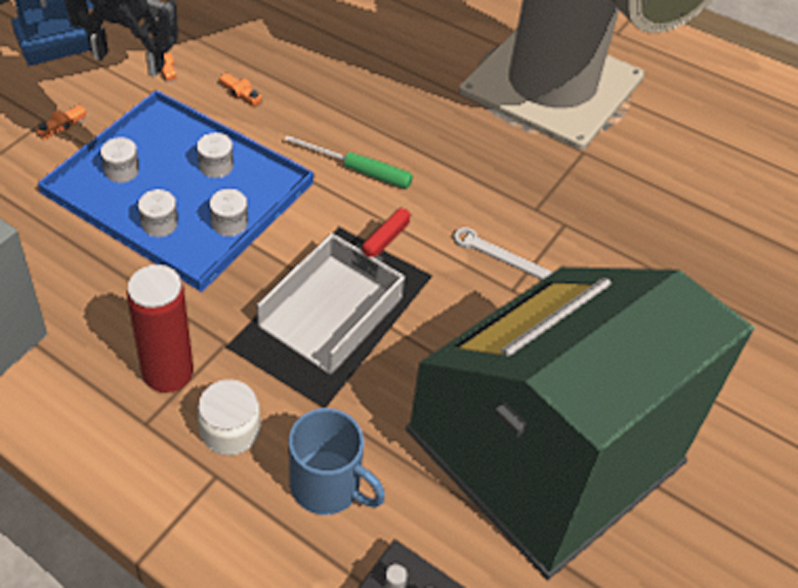

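```bash
python3 - <<'E'
from h import *
a=cv2.imread("pics/a_side.png"); b=cv2.imread("pics/o1s.png")
print("flap region mean abs diff",np.abs(a[128:160,268:320].astype(int)-b[128:160,268:320]).mean())
S=cam("scene"); im=cv2.imread("pics/o1c.png"); g=lambda x,y:(180+x/2.1,100+y/2.1)
q=[ray(S,*g(*p),45)[:2] for p in ((330,235),(407,283),(330,347),(260,303))]; print(np.round(q),np.round(np.mean(q,0)))
imaging; print(r.sense()["time"]); r.hand_in()
E
```

```text
flap region mean abs diff 1.952724358974359
[[501. -66.]
 [507.  58.]
 [645.  39.]
 [644. -68.]] [574.  -9.]
56.5
the job is handed in; nothing more can be done
```

I sorted the heap and handed the job in at 56.5 s of the 210 s allowed.

**What I did:** I put all four rust-brown rocker arms in the scoop and carried it by its red handle to the bin. I opened the flap with the scoop's lip, tipped to about 45° with the lip about 85 mm inside, and gave it a small shake. Then I backed out and set the scoop on its mat. I moved three pistons to spread them out and left the fourth where it stood. One rocker slid a few centimetres inside the scoop while the arm was elsewhere; it stayed in and needed no fixing.

**Last checks:**
- **Rockers:** the scoop came out empty, the vertical load at the wrist fell from about 6.9 N to 2.5 N, and no rocker lay outside the bin. No camera sees into the bin, so that all four lie below 120 mm is inferred, not seen.
- **Flap:** its area in the side view matches the picture from the start, so it reads as shut.
- **Scoop:** it lies flat on the mat, with its centre measured at about (574, -9) mm. That is within 2 mm of the mat centre I measured, (573, -9) mm.
- **Pistons:** all four stand in the tray on one layer, with axes at least 97 mm apart (about 47 mm clear).
- **Bystanders:** by eye they are where they started; I did not measure them.

No check failed. One could have misled: my piston finder also picked up a fifth bright circle at (24, 250), which by its position and size was not a piston, so I ignored it.

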